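Load sample carriers behind a jam-nutted keeper

ROBOT

A 6-joint arm with a two-finger parallel gripper is mounted at the origin on the work surface. World frame = base frame: x ahead of the robot, y to its left, z up, the work surface at z = 0. Lengths are in m, angles in degrees, forces in N, time in s.
With the tool pointing down it reaches from about 0.4 to 0.825 m from the base axis. Payload 7 kg.
Tool frame: the origin (TCP) lies midway between the tips of the shut fingers; the grasp point (between the pads) lies 19 mm behind it (ctrl.grip_point_offset is the distance from the TCP to the grasp point, in m); x points along the fingers, y is the direction in which the jaws open and shut, and the axes are right-handed (so a half turn about x gives the same grasp; the last joint's range is limited). The gripper opens to 88 mm and grips with 3 to 60 N. Pads are 19 mm wide; open, the fingers measure 130 mm over their backs; the gripper's body (78 mm by 193 mm) begins 47 mm behind the grasp point.
Start: joints at [-55.8, 20.546, 0.682, 0, -70.136, -16.507], TCP at [0.205, -0.643, 0.201] pointing down, gripper open.
Joint ranges: [-176.03, 176.03], [-82.01, 121.73], [-58.28, 71.71], [-173.87, 95.51], [-174.79, -0.11], [-173.66, 173.66]. Speed limits (degrees/s): [136.94, 136.94, 172.46, 180, 180, 180].

INTERFACE

Orientations are given as [roll, pitch, yaw] about the fixed x, y, z axes, in that order (R = Rz(yaw) Ry(pitch) Rx(roll)).
In Python, from plant import ctrl gives the robot as it stands.
- The arm moves only by the tool drive_tool, never from a script. Its argument "plan" is a list of rows, each a list of 3 entries, a list of its own where there are three numbers: the shift along the tool's x, y, z in m, then the turn, a rotation vector about the tool's x, y, z in degrees, then the opening, from 0 (shut) to 1 (fully open). In form: [[[dx, dy, dz], [wx, wy, wz], grip], ...]. A call has 1 to 20 rows; each row is the pose to reach, as a shift and turn from the pose measured when the call began, along the tool's axes at that moment; what a row does not reach only later rows make up. A row lasts 1/12 s, in which the tool goes at most 41.7 mm and 7.16 degrees, less where a joint would pass 70% of its speed; a pose out of reach is approached as far as the arm can. A call with a gripper value outside its range is refused whole. The fingers move at their own pace and stop on an object; the grip force is fixed at half the most. Time passes only in rows, so rows that repeat a pose let the fingers close. It gives the time, the measured TCP pose, the force and the opening at its end, in the units of the state.
- ctrl.get_obs(): the state, without advancing time (a new reading comes with each control period).
- ctrl.snapshot(name): name is "side" or "top"; returns the picture (480x640x3 uint8, blue, green, red); there is no depth.
- ctrl.get_calibration(name): a dict with "fx", "fy", "cx", "cy" (pixels), "R" (3x3) and "t" (3): a world point X has camera coordinates R X + t. Camera axes: x right, y down, z forward; pixel columns grow to the right and rows downward; lengths in m; the calibration is good to about 2 mm. A picture is of the moment at which its call begins. get_calibration takes no time and is no camera call.
- ctrl.close_job(): hands the job in, once; it reports no verdict.
Trained networks look in the newest picture that a camera, given by its name, has taken for a name from the list of things; names that differ only in an ending like _2 or _b are one class to them, and where a whole thing is asked for, a point or a joint stands for the part that bears it (a point fixed in the world has none). Each returns a list of dicts, best first, with "confidence" (0 to 1); they miss things now and then, are a little off and sometimes report something else, mostly with a low value. They report only what shows in the picture. A call takes as long as a camera call. They do not tell look-alikes from the thing itself.
- ctrl.cut_out(camera, name): "pixels" (480x640 bool, what is visible of it) and "pixel" ([column, row] in pixels, amid what is visible of it).
- ctrl.landmark_of(camera, name): "pixel" ([column, row] in pixels: a listed point, or the origin of a listed thing).
The state is a dict: "clock": time; "joint_pos": joint angles; "qvel": joint speeds; "tau": joint torques, N m; "tool_pos": TCP position; "orientation": TCP orientation; "force": force on the tool from outside, world axes, zero at the start; "moment": the same for the moment, N m; "opening": finger opening in m.
Only numpy, scipy, OpenCV 4.12 (cv2) and the standard library are available. Lean on these libraries where they do the work, as an engineer would, in place of code of your own. Each camera call takes 0.05 s, during which the arm holds its last target. There are 200 camera calls.

TASK

Load every sample carrier on the bench into the blue-lipped channel of the microscope stage fixture and lock them in. The red keeper that bars the channel belongs to a stiff locknut on an easy-turning set screw whose setting must not be lost: first slide the spanner onto the screw's square with its handle between the two stop posts, then turn the locknut about a quarter turn counter-clockwise to open the keeper, set each carrier down in the open mouth and slide it in until it is wholly under the lips, turn the locknut back fully home with the spanner still holding the screw, and last lay the spanner flat in the middle of its black mat, with nothing else on the bench disturbed.

Things in the scene. Friction and masses are not known exactly. Their poses are not given: they have to be found in the camera images.
- fixture: Fixed aluminium plate 170 (x) x 280 (y) x 12 mm, x -85..85, y -155..125 in its frame, origin on the bench, plate top z 12. Lipped channel along its y at x +40, closed at y -145. Screw axis at x -50, y +45. Two steel stop posts, 8 mm thick, 14 mm high above the plate, at y -80, x -64 and -36: the spanner's handle lies in the 20 mm gap between them.
- channel_mouth (a point): centre of the channel's open mouth on its floor (fixture x +40, y +85, z 12 mm). The mouth runs from y +30 to +120, open at the end, walls 8 mm high, 44 mm apart, no lips: a carrier can be set down here. Site axes as the fixture's.
- channel_end (a point): foot of the channel's end wall (fixture x +40, y -145, z 12 mm). From here to y +30 two blue lips overhang the channel's edges: underside 11 mm, top 15 mm above the floor, 26 mm slot between them; channel 44 mm wide below them.
- screw (a joint): rad, turn of the brass set screw (30 mm square, 16 mm high on the plate) about its upright axis, counter-clockwise from above positive; at 0 its faces are parallel to the fixture's x and y. It turns easily (0.15 N m), so a turning locknut drags it along unless the spanner holds it; even then about 0.15 rad of play each way. The setting is lost beyond 0.35 rad (20 degrees).
- screw_square (a point): point on the screw's axis, 4 mm above the plate, where the middle of the spanner's jaws belongs; the nut's flange overhangs the square, so the spanner must be slid on from the side
- locknut (a joint): rad, turn of the stiff (0.4 N m) locknut on the screw, counter-clockwise from above positive: 0 = fully home (hard stop), red keeper across the channel mouth along the fixture's +x; 1.57 = a quarter turn open, keeper beside the channel along the fixture's +y; hard stop at 1.8. Starts between 0 and 0.1.
- nut_top (a point): centre of the locknut's top, 54 mm above the plate: steel hexagon 30 mm across flats, 28 mm high (the brass screw end above it is only looks). Axes turn with the nut: x along the keeper; two flats face +x and -x, the rest in 60 degree steps. Below the hexagon, 16 to 26 mm above the plate: round flange, 48 mm, and keeper bar, 12 mm wide, reaching 118 mm from the axis.
- keeper_tip (a point): near the free end of the red keeper bar, 112 mm from the screw's axis, mid thickness
- spanner: Loose dark steel open-ended spanner, 8 mm thick, flat, 220 g. Origin under the yellow grip, near the centre of mass; x along the handle to the jaws. Grip: upright block 24 (x) x 14 (y) mm, 8 to 48 mm above the underside. Handle 14 mm wide, x -69..+61. To hold the screw it lies on the plate, its x along the fixture's +y, pushed on until its throat meets the square.
- spanner_jaw (a point): middle of the spanner's jaws: 85 mm ahead of its origin, 4 mm above its underside. Jaws 33.5 mm apart, open toward spanner +x; throat at x +70, tips flared out to x +111; head about 66 mm wide. Seated, it lies over point screw_square within a few mm.
- mat: Black rubber mat fixed on the bench, 240 (x) x 120 (y) x 4 mm, origin at the centre of its underside: the spanner's place, grip within about 4 cm of the mat's centre, lying flat.
- carrier1: Orange sample carrier (may be absent; two or three are present), 90 g: base 40 (x) x 50 (y) x 8 mm with two glass strips; black upright fin 14 (x) x 22 (y) mm in its middle, 8 to 48 mm above the underside. Origin centre of underside. In the channel its y lies along the channel, either way round, the fin in the slot between the lips. The channel holds three end to end.
- carrier2: Green sample carrier (may be absent; two or three are present), 90 g: base 40 (x) x 50 (y) x 8 mm with two glass strips; black upright fin 14 (x) x 22 (y) mm in its middle, 8 to 48 mm above the underside. Origin centre of underside. In the channel its y lies along the channel, either way round, the fin in the slot between the lips. The channel holds three end to end.
- carrier3: White sample carrier (may be absent; two or three are present), 90 g: base 40 (x) x 50 (y) x 8 mm with two glass strips; black upright fin 14 (x) x 22 (y) mm in its middle, 8 to 48 mm above the underside. Origin centre of underside. In the channel its y lies along the channel, either way round, the fin in the slot between the lips. The channel holds three end to end.
- reagent: bystander: amber bottle 48 mm diameter, 110 mm high; leave alone
- stain_jar: bystander: glass jar 56 mm diameter, 70 mm high; leave alone
- petri: bystander: petri dish 88 mm diameter, 14 mm high; leave alone
- slide_box: bystander: wooden slide box 90 x 100 x 32 mm; leave alone
- beaker: bystander: glass beaker 64 mm diameter, 75 mm high; leave alone
- notebook: bystander: orange notebook 150 x 210 x 12 mm; leave alone
Things that resemble listed ones, but are neither listed nor needed, are in the scene too. Of the things like the carrier2, leave any that is pink or purple; of the rest the larger one is meant.

How it is judged (in metres and radians):
On the way, in this order (a step that is already met when the one before it is completed fails the run):
1. spanner seated on the screw's square and the keeper opened (horizontal distance between spanner_jaw and screw_square below 0.009 m and height (world z) of spanner_jaw below 0.024 m and value of joint screw between -0.35 and 0.35 rad and value of joint locknut above 1.2 rad), for 0.2 s.
2. every carrier present lies flat in the channel, wholly under the lips (y of carrier1 in the frame of fixture between -0.135 and 0.01 m and x of carrier1 in the frame of fixture between 0.034 and 0.046 m and z of each of carrier1, carrier2, carrier3 in the frame of fixture below 0.016 m and angle between each of carrier1, carrier2, carrier3's own z axis and vertical below 0.1 rad and y of carrier2 in the frame of fixture between -0.135 and 0.01 m and x of carrier2 in the frame of fixture between 0.034 and 0.046 m and y of carrier3 in the frame of fixture between -0.135 and 0.01 m and x of carrier3 in the frame of fixture between 0.034 and 0.046 m), for 0.2 s.
3. locknut back home with the spanner still on the square (all of step 2 and horizontal distance between spanner_jaw and screw_square below 0.009 m and height (world z) of spanner_jaw below 0.024 m and value of joint screw between -0.35 and 0.35 rad and value of joint locknut below 0.12 rad), for 0.2 s.
At the end, for the whole second after the job is handed in: all carriers present flat in the channel, centres at fixture y < +10 mm (5 mm grace past the lips); locknut within 0.12 rad of home; screw within 0.35 rad of its setting; spanner flat, at rest on the mat, grip within 55 mm (length) and 50 mm (width) of its centre (all of step 2 and value of joint screw between -0.35 and 0.35 rad and value of joint locknut below 0.12 rad and x of spanner in the frame of mat between -0.055 and 0.055 m and y of spanner in the frame of mat between -0.05 and 0.05 m and z of spanner in the frame of mat below 0.009 m and angle between spanner's own z axis and vertical below 0.1 rad and linear speed of spanner below 0.02 m/s); the robot touches nothing.
It fails at once if the screw's setting is lost (turned more than 0.35 rad) (not (value of joint screw between -0.35 and 0.35 rad)).
It fails at once if a bystander is moved more than 5 cm (distance of any of reagent, stain_jar, petri, slide_box, beaker, notebook from where it was at the start of the episode above 0.05 m).
It fails at once if a bystander is tipped (angle between any of reagent, stain_jar, petri, slide_box, beaker, notebook's own z axis and vertical above 0.5 rad).
Of carrier1, carrier2, carrier3 only 2 to 3 are there at a start; the rules pass over those that are not, and their reading is None.
At some moment in a run one of carrier1, carrier2, carrier3 may be knocked a few centimetres aside while the robot is not near it.
Once in a run the grip may slacken for a moment while it holds something.
It also fails if it takes over 210 s, if anything falls off the work surface, if the arm or the gripper's body presses on something with over 40 N, if the wrist force passes 120 N, or if a joint passes its speed limit or range.

## Working session

There is one attempt and no reset: what is moved stays moved. The work goes in short steps, Python scripts to look and compute and a tool call to move; the robot and the scene stay as the last step left them, time stands still between calls to the robot, and variables do not carry over. Pictures are saved under pics/ and viewed, about 12 in all and at most 16, crops included, and the job is handed in when it is done.

Besides the shell and the picture viewer there is one more tool, called after "Call:" as name(argument=value, ...), one argument or row to a line, values as JSON. drive_tool: Moves the arm, as the interface text tells. Its arguments: {"type":"object","properties":{"plan":{"type":"array","items":{"type":"array"}}},"required":["plan"]}

```bash
ls; mkdir -p pics; cat > h.py <<'E'
import numpy as np,cv2
from plant import ctrl
from scipy.spatial.transform import Rotation as Ro
def snap(c,f=None):
    im=np.array(ctrl.snapshot(c))
    if f: cv2.imwrite('pics/'+f,im)
    return im
def ray(c,px,z):
    k=ctrl.get_calibration(c);R=np.array(k['R']);t=np.array(k['t'])
    d=R.T@np.array([(px[0]-k['cx'])/k['fx'],(px[1]-k['cy'])/k['fy'],1]);o=-R.T@t
    return o+d*(z-o[2])/d[2]
def proj(c,X):
    k=ctrl.get_calibration(c);p=np.array(k['R'])@np.array(X)+np.array(k['t'])
    return np.array([k['fx']*p[0]/p[2]+k['cx'],k['fy']*p[1]/p[2]+k['cy']])
E
python3 - <<'E'
from h import *
a=snap('top','top0.png');b=snap('side','side0.png')
for c in('top','side'):
    k=ctrl.get_calibration(c);print(c,k['fx'],-np.array(k['R']).T@np.array(k['t']),np.array(k['R']).round(2).tolist())
    for n in 'fixture channel_mouth channel_end screw_square nut_top keeper_tip spanner spanner_jaw mat carrier1 carrier2 carrier3'.split():
        print(n,[(np.round(r['pixel']).tolist(),round(r['confidence'],2)) for r in ctrl.landmark_of(c,n)])
o=ctrl.get_obs();print(o)
E
```

```text
pics
top 453.88912116152943 [0.46306197 0.0424018  1.04904692] [[0.02, -1.0, 0.0], [-0.99, -0.02, -0.12], [0.12, -0.0, -0.99]]
fixture [([357.0, 240.0], 0.87), ([135.0, 193.0], 0.68)]
channel_mouth [([324.0, 219.0], 0.96)]
channel_end [([420.0, 230.0], 0.74)]
screw_square [([339.0, 258.0], 0.98)]
nut_top [([337.0, 256.0], 0.94)]
keeper_tip [([338.0, 211.0], 0.56)]
spanner [([481.0, 282.0], 0.85)]
spanner_jaw [([470.0, 242.0], 0.78)]
mat [([478.0, 279.0], 0.69)]
carrier1 [([133.0, 264.0], 0.75), ([169.0, 237.0], 0.71), ([175.0, 267.0], 0.69), ([227.0, 295.0], 0.65), ([141.0, 311.0], 0.57)]
carrier2 [([133.0, 264.0], 0.75), ([169.0, 237.0], 0.71), ([175.0, 267.0], 0.69), ([227.0, 295.0], 0.65), ([141.0, 311.0], 0.57)]
carrier3 [([133.0, 264.0], 0.75), ([169.0, 237.0], 0.71), ([175.0, 267.0], 0.69), ([227.0, 295.0], 0.65), ([141.0, 311.0], 0.57)]
side 457.6774441077777 [0.37493745 0.98198248 0.64555916] [[-0.97, -0.24, 0.0], [-0.13, 0.5, -0.86], [0.21, -0.83, -0.52]]
fixture [([338.0, 241.0], 0.85)]
channel_mouth [([350.0, 248.0], 0.6), ([315.0, 253.0], 0.56)]
channel_end [([340.0, 213.
[... 649 characters left out ...]
.65), ([369.0, 318.0], 0.58), ([326.0, 355.0], 0.43)]
{'clock': 1.3, 'joint_pos': array([-5.57990271e+01,  2.05465257e+01,  6.81277745e-01,  8.26227051e-04,
       -7.01350569e+01, -1.65057151e+01]), 'qvel': array([-0.03759705, -0.02544054,  0.05710498,  0.03908568, -0.02247256,
        0.01835652]), 'tau': array([ 7.59712893e-04, -5.82386577e+01,  2.93302828e+01,  7.00230673e+00,
        1.23830038e-02, -4.51016376e-05]), 'tool_pos': array([ 0.20512699, -0.64305591,  0.20095679]), 'orientation': array([ 175.08027534,   89.99916525, -167.2241861 ]), 'force': array([-0.3703908 , -0.02828865,  0.80386953]), 'moment': array([-0.01350301,  0.03675066,  0.02415458]), 'opening': 0.087334095500165}
```

```bash
python3 - <<'E'
import cv2
a=cv2.imread('pics/top0.png')
cv2.imwrite('pics/top0b.png',cv2.resize(a[140:380,80:580],(800,384),interpolation=cv2.INTER_CUBIC) )
E
```

```text
(no output)
```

View pics/top0.png

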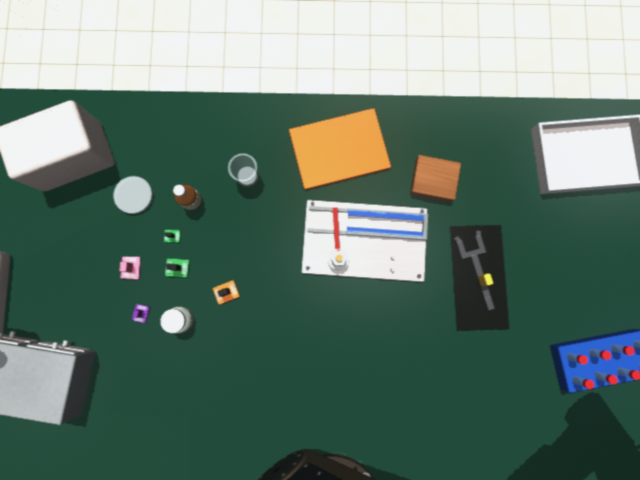

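View pics/side0.png

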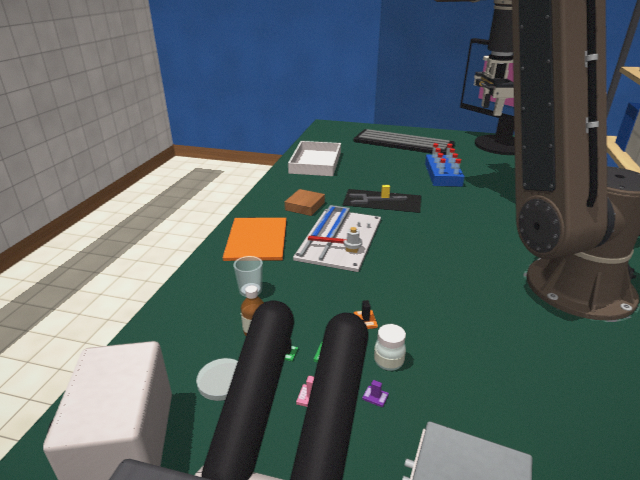

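```bash
cat >> h.py <<'E'
def rect(c,mask,z):
    m=mask.astype(np.uint8); n,l,s,_=cv2.connectedComponentsWithStats(m)
    if n<2: return None
    i=1+np.argmax(s[1:,4]); ys,xs=np.where(l==i)
    P=np.array([ray(c,(x,y),z)[:2] for x,y in zip(xs,ys)])
    r=cv2.minAreaRect((P*1000).astype(np.float32)); return r,len(xs),P.mean(0)
E
python3 - <<'E'
from h import *
a=cv2.imread('pics/top0.png')
crop=cv2.resize(a[220:340,110:260],(750,600),interpolation=cv2.INTER_CUBIC);cv2.imwrite('pics/crop1.png',crop)
snap('top')
for n,z in [('fixture',.012),('mat',.004),('spanner',.01),('carrier1',.008)]:
    for r in ctrl.cut_out('top',n):
        print(n,r['pixel'],round(r['confidence'],2),rect('top',np.array(r['pixels']),z))
for n,z in dict(channel_mouth=.012,channel_end=.012,screw_square=.016,nut_top=.066,keeper_tip=.033,spanner=.004,spanner_jaw=.008,mat=0,fixture=0).items():
  for c in('top','side'):
    if c=='side': snap('side')
    else: snap('top')
    r=ctrl.landmark_of(c,n)
    if r: print(n,c,ray(c,r[0]['pixel'],z).round(4))
hsv=cv2.cvtColor(a,cv2.COLOR_BGR2HSV)
def col(lo,hi,box,z,n):
    m=cv2.inRange(hsv,lo,hi); k=np.zeros_like(m); x0,y0,x1,y1=box; k[y0:y1,x0:x1]=m[y0:y1,x0:x1]; print(n,rect('top',k>0,z))
col((5,120,120),(22,255,255),(205,275,245,310),.008,'orange')
col((45,120,80),(75,255,255),(155,250,195,285),.008,'green')
col((22,120,120),(35,255,255),(470,260,510,300),.052,'grip')
col((100,120,80),(125,255,255),(330,200,440,250),.027,'blue')
col((0,120,120),(6,255,255),(320,200,350,260),.038,'keeper')
E
```

```text
Traceback (most recent call last):
  File "h.py", line 19, in rect
    P=np.array([ray(c,(x,y),z)[:2] for x,y in zip(xs,ys)])
                ~~~^^^^^^^^^^^
  File "h.py", line 9, in ray
    k=ctrl.get_calibration(c);R=np.array(k['R']);t=np.array(k['t'])
ValueError: time passes only in moves, steps and waits
```

View pics/crop1.png

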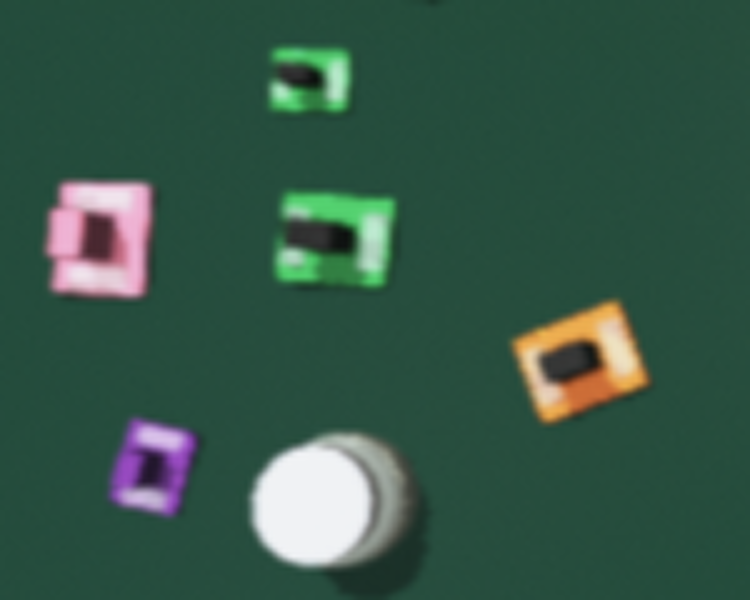

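Carrier look-alikes: pink (130,267) and purple (141,313) are excluded, and small green (172,236) is smaller than large green (177,268), so the large green is carrier2. Orange (226,292) is carrier1. No white one is visible.

```bash
sed -i "s/^from scipy/K={c:ctrl.get_calibration(c) for c in('top','side')}\nfrom scipy/; s/k=ctrl.get_calibration(c);/k=K[c];/" h.py
python3 - <<'E'
from h import *
a=snap('top')
for n,z in [('fixture',.012),('mat',.004),('spanner',.01)]:
    for r in ctrl.cut_out('top',n)[:1]:
        print(n,r['pixel'],round(r['confidence'],2),rect('top',np.array(r['pixels']),z))
for n,z in dict(channel_mouth=.012,channel_end=.012,screw_square=.016,nut_top=.066,keeper_tip=.033,spanner=.004,spanner_jaw=.008,mat=0,fixture=0).items():
    r=ctrl.landmark_of('top',n)
    if r: print(n,ray('top',r[0]['pixel'],z).round(4))
hsv=cv2.cvtColor(a,cv2.COLOR_BGR2HSV)
def col(lo,hi,box,z,n):
    m=cv2.inRange(hsv,lo,hi); k=np.zeros_like(m); x0,y0,x1,y1=box; k[y0:y1,x0:x1]=m[y0:y1,x0:x1]; print(n,rect('top',k>0,z))
col((5,120,120),(22,255,255),(205,275,245,310),.008,'orange')
col((45,100,80),(75,255,255),(155,250,195,285),.008,'green')
col((22,120,120),(35,255,255),(470,260,510,300),.052,'grip')
col((100,120,80),(125,255,255),(330,200,440,250),.027,'blue')
col((0,120,120),(6,255,255),(320,200,350,260),.038,'keeper')
for n,b,z in[('o',(205,275,245,310),.048),('g',(155,250,195,285),.048)]:
    m=cv2.inRange(a,(0,0,0),(45,50,50)); k=np.zeros_like(m); x0,y0,x1,y1=b; k[y0:y1,x0:x1]=m[y0:y1,x0:x1]; print(n,rect('top',k>0,z))
# plate fit
m=cv2.inRange(hsv,(0,0,150),(180,60,255)); k=np.zeros_like(m);k[190:290,290:440]=m[190:290,290:440]
k=cv2.morphologyEx(k,cv2.MORPH_CLOSE,np.ones((15,15)));print('plate',rect('top',k>0,.012))
E
```

```text
fixture [365.4, 238.3] 0.6 (((590.350830078125, -73.85980224609375), (280.7610168457031, 169.63995361328125), 86.71512603759766), 8659, array([ 0.58983598, -0.07370167]))
mat [479.2, 278.7] 0.61 (((510.9756164550781, -336.2210998535156), (240.1573028564453, 127.0606689453125), 1.8216396570205688), 4627, array([ 0.50428369, -0.33736894]))
spanner [480.8, 264.1] 0.98 (((524.78369140625, -334.7336120605469), (177.49533081054688, 62.26458740234375), 16.82621192932129), 809, array([ 0.5354355 , -0.33221869]))
channel_mouth [0.6287 0.0233 0.012 ]
channel_end [ 0.6222 -0.2055  0.012 ]
screw_square [ 0.5469 -0.0088  0.016 ]
nut_top [ 0.5445 -0.0146  0.066 ]
keeper_tip [ 0.6613 -0.0074  0.033 ]
spanner [ 0.4932 -0.3436  0.004 ]
spanner_jaw [ 0.588  -0.3208  0.008 ]
mat [ 0.5091 -0.3434  0.    ]
fixture [ 0.5912 -0.0578  0.    ]
orange (((467.11444091796875, 243.64154052734375), (41.63934326171875, 51.93317794799805), 22.05010223388672), 226, array([0.46716888, 0.24215452]))
green (((521.330322265625, 358.5386657714844), (55.98783874511719, 43.9704704284668), 86.52775573730469), 299, array([0.
[... 200 characters left out ...]
 -118.0428695678711), (172.0685577392578, 11.744239807128906), 86.6585464477539), 371, array([ 0.64744375, -0.12019127]))
keeper (((613.91064453125, -4.314355373382568), (91.39606475830078, 9.375436782836914), 3.4088268280029297), 164, array([ 0.61556052, -0.0042931 ]))
o (((464.76416015625, 235.45382690429688), (8.570927619934082, 16.719223022460938), 58.053184509277344), 16, array([0.46687235, 0.23463406]))
g (((519.5520629882812, 344.9097900390625), (8.81042766571045, 13.11010456085205), 0.9247284531593323), 26, array([0.5189562, 0.3450013]))
plate (((590.9872436523438, -72.3648681640625), (281.7831115722656, 170.2266082763672), 86.80512237548828), 8948, array([ 0.59032406, -0.07205493]))
```

```bash
cat >> h.py <<'E'
YAW=-3.25; FO=np.array([.5912,-.0580])
def fx(x,y):
    c,s=np.cos(np.radians(YAW)),np.sin(np.radians(YAW)); return FO+np.array([c*x-s*y,s*x+c*y])
def state():
    o=ctrl.get_obs(); r=Ro.from_euler('xyz',o['orientation'],degrees=True); m=r.as_matrix()
    return o,r,np.degrees(np.arctan2(m[1,1],m[0,1]))
def go(p,jaw,near=True):
    """shift / turn for TCP p, tool down, jaw axis at world angle jaw"""
    o,r,j=state()
    if near: jaw=j+(jaw-j+90)%180-90
    y=np.array([np.cos(np.radians(jaw)),np.sin(np.radians(jaw)),0]);x=np.array([0,0,-1.]);T=Ro.from_matrix(np.c_[x,y,np.cross(x,y)])
    print('clock',round(o['clock'],2),'q6',round(o['joint_pos'][5],1),'jaw',round(j,1),'->',round(jaw,1),'tcp',np.round(o['tool_pos'],4),'F',np.round(o['force'],1),'open',round(o['opening'],4))
    print('  shift',r.inv().apply(np.array(p)-o['tool_pos']).round(4).tolist(),'turn',np.degrees((r.inv()*T).as_rotvec()).round(1).tolist())
E
python3 - <<'E'
from h import *
go([.505,-.340,.12],107)
go([.505,-.340,.024],107)
print(fx(-.05,.045),fx(.04,.085),fx(-.05,-.09))
E
```

```text
clock 2.05 q6 -16.5 jaw 107.7 -> 107.0 tcp [ 0.2051 -0.6431  0.201 ] F [-0.7  0.2 -0. ] open 0.0876
  shift [0.081, 0.1976, 0.3778] turn [0.7, -0.0, -0.0]
clock 2.05 q6 -16.5 jaw 107.7 -> 107.0 tcp [ 0.2051 -0.6431  0.201 ] F [-0.7  0.2 -0. ] open 0.0876
  shift [0.177, 0.1976, 0.3778] turn [0.7, -0.0, -0.0]
[ 0.54383159 -0.01023774] [0.63595455 0.02459558] [ 0.53617807 -0.14502061]
```

Call:
drive_tool(
  plan=[
    [[0.04, 0.198, 0.378], [0.7, 0, 0], 1],
    [[0.04, 0.198, 0.378], [0.7, 0, 0], 1],
    [[0.04, 0.198, 0.378], [0.7, 0, 0], 1],
    [[0.04, 0.198, 0.378], [0.7, 0, 0], 1],
    [[0.04, 0.198, 0.378], [0.7, 0, 0], 1],
    [[0.04, 0.198, 0.378], [0.7, 0, 0], 1],
    [[0.04, 0.198, 0.378], [0.7, 0, 0], 1],
    [[0.04, 0.198, 0.378], [0.7, 0, 0], 1],
    [[0.04, 0.198, 0.378], [0.7, 0, 0], 1],
    [[0.04, 0.198, 0.378], [0.7, 0, 0], 1],
    [[0.04, 0.198, 0.378], [0.7, 0, 0], 1],
    [[0.081, 0.198, 0.378], [0.7, 0, 0], 1],
    [[0.081, 0.198, 0.378], [0.7, 0, 0], 1],
    [[0.081, 0.198, 0.378], [0.7, 0, 0], 1],
    [[0.081, 0.198, 0.378], [0.7, 0, 0], 1],
  ],
)

```text
clock: 3.3
tool_pos: [0.5052, -0.3403, 0.1212]
orientation: [-99.0, 90.0, -82.0]
force: [0.6, -0.5, 0.6]
opening: 0.0872
```

```bash
python3 - <<'E'
from h import *
go([.505,-.340,.024],107)
E
```

```text
clock 3.3 q6 -57.5 jaw 107.0 -> 107.0 tcp [ 0.5052 -0.3403  0.1212] F [ 0.6 -0.5  0.6] open 0.0872
  shift [0.0972, 0.0004, -0.0001] turn [-0.0, -0.0, 0.0]
```

Call:
drive_tool(
  plan=[
    [[0.04, 0, 0], [0, 0, 0], 1],
    [[0.07, 0, 0], [0, 0, 0], 1],
    [[0.09, 0, 0], [0, 0, 0], 1],
    [[0.097, 0, 0], [0, 0, 0], 1],
    [[0.097, 0, 0], [0, 0, 0], 0],
    [[0.097, 0, 0], [0, 0, 0], 0],
    [[0.097, 0, 0], [0, 0, 0], 0],
    [[0.097, 0, 0], [0, 0, 0], 0],
    [[0.097, 0, 0], [0, 0, 0], 0],
    [[0.097, 0, 0], [0, 0, 0], 0],
    [[0.097, 0, 0], [0, 0, 0], 0],
    [[0.097, 0, 0], [0, 0, 0], 0],
    [[0.097, 0, 0], [0, 0, 0], 0],
    [[0.097, 0, 0], [0, 0, 0], 0],
  ],
)

```text
clock: 4.47
tool_pos: [0.5052, -0.3404, 0.0242]
orientation: [-106.8, 90.0, -89.8]
force: [0.0, -0.2, -0.1]
opening: 0.0265
```

```bash
python3 - <<'E'
from h import *
go([.505,-.340,.12],107)
go([*fx(-.05,-.088),.12],-3.25)
a=snap('top')
hsv=cv2.cvtColor(a,cv2.COLOR_BGR2HSV)
m=cv2.inRange(hsv,(0,0,0),(180,255,40)); k=np.zeros_like(m);k[215:340,440:515]=m[215:340,440:515]
print(rect('top',k>0,.004))
for n,z in dict(spanner=.004,spanner_jaw=.008).items():
    r=ctrl.landmark_of('top',n)
    if r: print(n,ray('top',r[0]['pixel'],z).round(4),r[0]['confidence'])
for r in ctrl.cut_out('top','spanner')[:1]: print(rect('top',np.array(r['pixels']),.01))
E
```

```text
clock 4.47 q6 -57.5 jaw 107.0 -> 107.0 tcp [ 0.5052 -0.3404  0.0242] F [ 0.  -0.2 -0.1] open 0.0265
  shift [-0.0958, 0.0003, -0.0001] turn [-0.0, -0.0, 0.0]
clock 4.47 q6 -57.5 jaw 107.0 -> 176.8 tcp [ 0.5052 -0.3404  0.0242] F [ 0.  -0.2 -0.1] open 0.0265
  shift [-0.096, 0.1796, 0.0874] turn [-69.8, -0.0, 0.0]
(((476.23162841796875, -407.82537841796875), (16.108360290527344, 70.06678009033203), 87.97871398925781), 130, array([ 0.48638404, -0.41084459]))
```

Call:
drive_tool(
  plan=[
    [[0, 0, 0], [0, 0, 0], 0],
    [[0, 0, 0], [0, 0, 0], 0],
    [[0, 0, 0], [0, 0, 0], 0],
    [[0, 0, 0], [0, 0, 0], 0],
    [[0, 0, 0], [0, 0, 0], 0],
    [[-0.01, 0, 0], [0, 0, 0], 0],
    [[-0.03, 0, 0], [0, 0, 0], 0],
    [[-0.05, 0, 0], [0, 0, 0], 0],
    [[-0.08, 0, 0], [0, 0, 0], 0],
    [[-0.1, 0, 0], [0, 0, 0], 0],
    [[-0.1, 0, 0], [0, 0, 0], 0],
  ],
)

```text
clock: 5.58
tool_pos: [0.5076, -0.3416, 0.1297]
orientation: [-48.6, 89.6, -31.6]
force: [0.6, -1.0, -0.7]
opening: 0.0127
```

```bash
python3 - <<'E'
from h import *
go([*fx(-.05,-.088),.12],-3.25)
E
```

```text
clock 5.58 q6 -57.5 jaw 107.0 -> 176.8 tcp [ 0.5076 -0.3416  0.1297] F [ 0.6 -1.  -0.7] open 0.0127
  shift [0.009, 0.1815, 0.0856] turn [-69.7, 0.1, 0.5]
```

Call:
drive_tool(
  plan=[
    [[0.005, 0.015, 0.007], [-6, 0, 0], 0],
    [[0.009, 0.03, 0.014], [-12, 0, 0], 0],
    [[0.009, 0.045, 0.021], [-18, 0, 0.2], 0],
    [[0.009, 0.06, 0.028], [-24, 0, 0.2], 0],
    [[0.009, 0.075, 0.035], [-30, 0, 0.3], 0],
    [[0.009, 0.09, 0.042], [-36, 0, 0.3], 0],
    [[0.009, 0.105, 0.05], [-42, 0, 0.4], 0],
    [[0.009, 0.12, 0.057], [-48, 0, 0.4], 0],
    [[0.009, 0.135, 0.064], [-54, 0, 0.5], 0],
    [[0.009, 0.15, 0.071], [-60, 0, 0.5], 0],
    [[0.009, 0.165, 0.078], [-65, 0, 0.5], 0],
    [[0.009, 0.181, 0.0856], [-69.7, 0.1, 0.5], 0],
    [[0.009, 0.1815, 0.0856], [-69.7, 0.1, 0.5], 0],
    [[0.009, 0.1815, 0.0856], [-69.7, 0.1, 0.5], 0],
  ],
)

```text
clock: 6.75
tool_pos: [0.536, -0.1423, 0.1198]
orientation: [101.8, 89.9, -171.4]
force: [-0.3, -0.7, -3.1]
opening: 0.0124
```

```bash
python3 - <<'E'
from h import *
go([*fx(-.05,-.088),.04],-3.25)
a=snap('side'); b=snap('top','t2.png')
for n,z in dict(spanner=.098,spanner_jaw=.102,screw_square=.016,channel_mouth=.012,channel_end=.012,nut_top=.066).items():
    r=ctrl.landmark_of('top',n)
    if r: print(n,r[0]['pixel'],ray('top',r[0]['pixel'],z).round(4),round(r[0]['confidence'],2))
u=cv2.resize(a[150:300,240:440],(800,600),interpolation=cv2.INTER_CUBIC)
cv2.imwrite('pics/s2.png',u)
cv2.imwrite('pics/t2c.png',cv2.resize(b[180:300,290:450],(800,600),interpolation=cv2.INTER_CUBIC))
E
```

```text
clock 6.75 q6 -8.6 jaw 176.8 -> 176.8 tcp [ 0.536  -0.1423  0.1198] F [-0.3 -0.7 -3.1] open 0.0124
  shift [0.0798, -0.0005, -0.0007] turn [0.0, -0.0, -0.1]
```

View pics/s2.png

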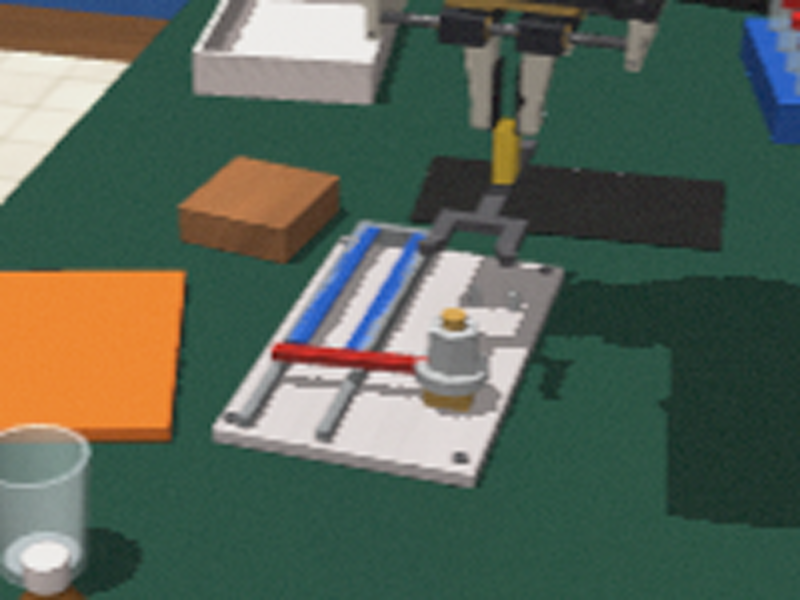

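View pics/t2c.png

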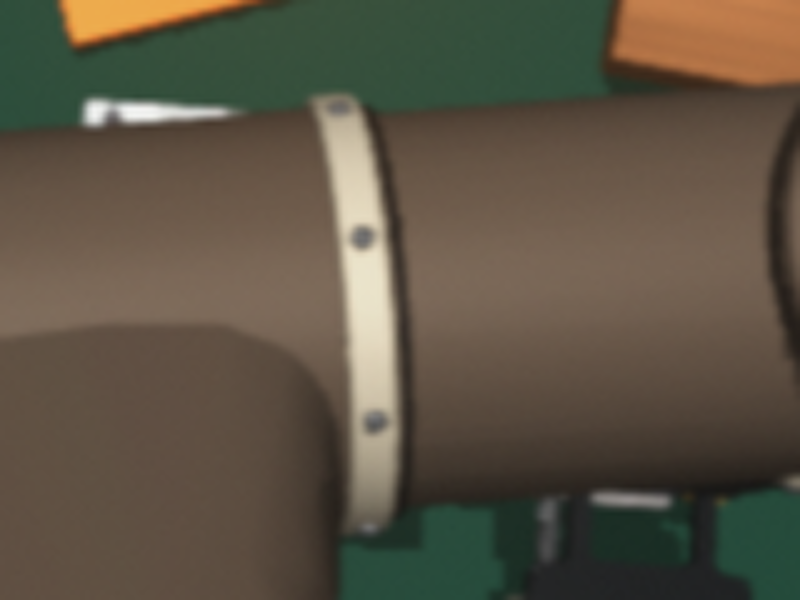

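```bash
python3 - <<'E'
from h import *
a=snap('side')
o,r,j=state();zt=o['tool_pos'][2]
for n,z in dict(spanner=zt-.02,spanner_jaw=zt-.016,screw_square=.016,channel_mouth=.012,channel_end=.012,nut_top=.066,fixture=0).items():
    for q in ctrl.landmark_of('side',n)[:2]: print(n,np.round(q['pixel'],1),ray('side',q['pixel'],z).round(4),round(q['confidence'],2))
print('pred px: square',proj('side',[*fx(-.05,.045),.016]),'nut',proj('side',[*fx(-.05,.045),.066]),'jaw',proj('side',[*fx(-.05,-.003),zt-.016]))
# annotate plate corners, posts
k=cv2.resize(a[150:300,240:440],(800,600),interpolation=cv2.INTER_CUBIC)
def dot(p,c):
    x,y=(proj('side',p)-[240,150])*4+2; cv2.circle(k,(int(x),int(y)),4,c,1)
for x in(-.085,.085):
    for y in(-.155,.125): dot([*fx(x,y),.012],(0,0,255))
for p in[(-.05,.045,.066),(-.065,.06,.012),(-.035,.06,.012),(-.065,.06,.028),(-.035,.06,.028)]: dot([*fx(p[0],p[1]),p[2]],(255,0,255))
for p in[(.018,.12,.02),(.062,.12,.02),(-.064,-.08,.026),(-.036,-.08,.026)]: dot([*fx(p[0],p[1]),p[2]],(255,0,0))
for p in[(-.07,.023,zt-.02+.008),(-.03,.023,zt-.012),(-.05,-.018,zt-.012)]: dot([*fx(p[0],p[1]),p[2]],(0,255,0))
cv2.imwrite('pics/s3.png',k)
E
```

```text
spanner [368.5 197.9] [ 0.5291 -0.1366  0.1   ] 0.9
spanner_jaw [363.7 211.5] [ 0.5269 -0.0471  0.104 ] 0.86
spanner_jaw [328.6 354.8] [0.4961 0.4594 0.104 ] 0.64
screw_square [353.6 248.1] [ 0.5419 -0.0068  0.016 ] 0.88
channel_mouth [316.2 254.5] [0.6291 0.0408 0.012 ] 0.8
channel_end [337.1 212.5] [ 0.6281 -0.1956  0.012 ] 0.79
nut_top [353.2 228.7] [ 0.5473 -0.0192  0.066 ] 0.82
nut_top [309.5 237.2] [0.6437 0.0495 0.066 ] 0.59
fixture [337.7 241. ] [ 0.5948 -0.0566  0.    ] 0.78
fixture [337.9 213.8] [ 0.6287 -0.2104  0.    ] 0.71
pred px: square [353.11163282 247.30858292] nut [353.85421367 230.58029104] jaw [358.99383269 208.91848564]
```

View pics/s3.png

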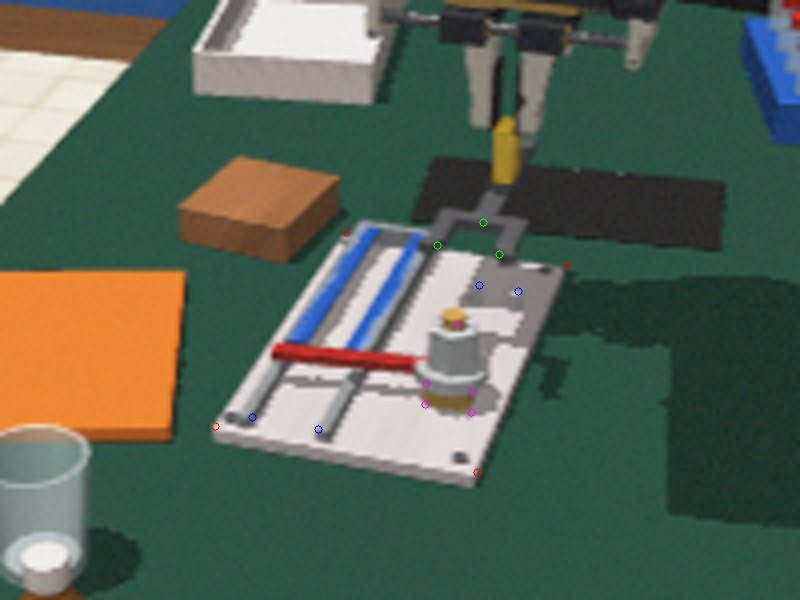

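Call:
drive_tool(
  plan=[
    [[0.025, 0, 0], [0, 0, 0], 0],
    [[0.05, 0, 0], [0, 0, 0], 0],
    [[0.07, 0, 0], [0, 0, 0], 0],
    [[0.078, 0, 0], [0, 0, 0], 0],
    [[0.081, 0, 0], [0, 0, 0], 0],
    [[0.084, 0, 0], [0, 0, 0], 0],
    [[0.084, 0, 0], [0, 0, 0], 0],
    [[0.084, 0, 0], [0, 0, 0], 0],
  ],
)

```text
clock: 8.22
tool_pos: [0.5371, -0.1431, 0.0371]
orientation: [-111.3, 89.9, -24.6]
force: [0.4, -0.4, -2.9]
opening: 0.0127
```

```bash
python3 - <<'E'
from h import *
go([*fx(-.05,-.088),.032],-3.25)
go([*fx(-.05,-.040),.032],-3.25)
print(ctrl.get_obs()['moment'])
E
```

```text
clock 8.22 q6 -8.6 jaw 176.7 -> 176.8 tcp [ 0.5371 -0.1431  0.0371] F [ 0.4 -0.4 -2.9] open 0.0127
  shift [0.0051, 0.0008, -0.0] turn [-0.0, -0.0, 0.1]
clock 8.22 q6 -8.6 jaw 176.7 -> 176.8 tcp [ 0.5371 -0.1431  0.0371] F [ 0.4 -0.4 -2.9] open 0.0127
  shift [0.0051, 0.0008, 0.048] turn [-0.0, -0.0, 0.1]
[ 0.04017005  0.11266522 -0.00300011]
```

Call:
drive_tool(
  plan=[
    [[0.002, 0.0008, 0], [0, 0, 0], 0],
    [[0.004, 0.0008, 0], [0, 0, 0], 0],
    [[0.005, 0.0008, 0], [0, 0, 0], 0],
    [[0.006, 0.0008, 0], [0, 0, 0], 0],
    [[0.006, 0.0008, 0], [0, 0, 0], 0],
  ],
)

```text
clock: 8.63
tool_pos: [0.5366, -0.143, 0.032]
orientation: [-109.6, 89.9, -22.8]
force: [-1.7, 1.6, 5.5]
opening: 0.0132
```

```bash
python3 - <<'E'
from h import *
go([*fx(-.05,-.040),.0315],-3.25)
print(ctrl.get_obs()['moment'])
a=snap('side'); cv2.imwrite('pics/s4.png',cv2.resize(a[180:280,270:410],(784,560),interpolation=cv2.INTER_CUBIC))
E
```

```text
clock 8.63 q6 -8.6 jaw 176.8 -> 176.8 tcp [ 0.5366 -0.143   0.032 ] F [-1.7  1.6  5.5] open 0.0132
  shift [0.0005, 0.0003, 0.048] turn [0.0, -0.0, 0.1]
[ 0.48555412  1.10366566 -0.04738937]
```

View pics/s4.png

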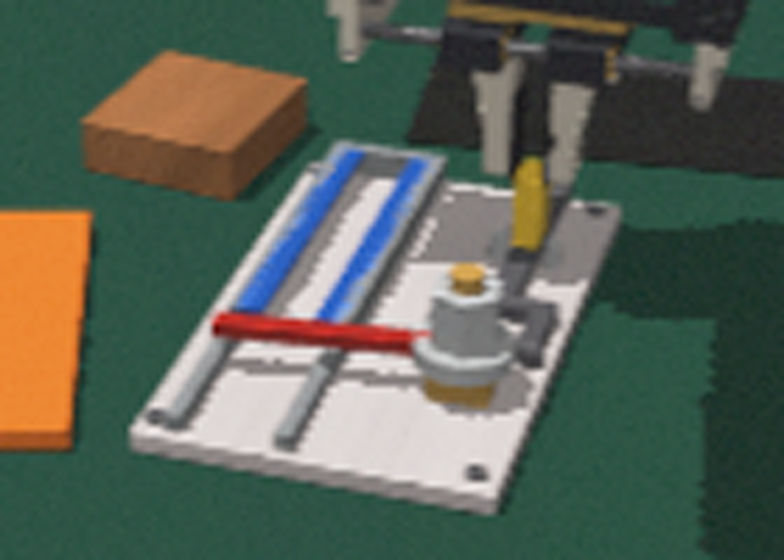

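Call:
drive_tool(
  plan=[
    [[-0.0005, 0, 0.004], [0, 0, 0], 0],
    [[-0.0005, 0, 0.008], [0, 0, 0], 0],
    [[-0.0005, 0, 0.012], [0, 0, 0], 0],
    [[-0.0005, 0, 0.016], [0, 0, 0], 0],
    [[-0.0005, 0, 0.02], [0, 0, 0], 0],
    [[-0.0005, 0, 0.023], [0, 0, 0], 0],
    [[-0.0005, 0, 0.026], [0, 0, 0], 0],
    [[-0.0005, 0, 0.026], [0, 0, 0], 0],
  ],
)

```text
clock: 9.35
tool_pos: [0.5381, -0.1165, 0.0324]
orientation: [-107.3, 89.9, -20.5]
force: [-0.3, -1.1, -2.5]
opening: 0.013
```

```bash
python3 - <<'E'
from h import *
go([*fx(-.05,-.040),.0315],-3.25)
print(ctrl.get_obs()['moment'])
E
```

```text
clock 9.35 q6 -11.5 jaw 176.8 -> 176.8 tcp [ 0.5381 -0.1165  0.0324] F [-0.3 -1.1 -2.5] open 0.013
  shift [0.0009, 0.0003, 0.0214] turn [0.0, -0.0, 0.1]
[-0.0572039   0.14095802  0.00623577]
```

Free sliding. Continue onto the square.

Call:
drive_tool(
  plan=[
    [[0.0, 0, 0.003], [0, 0, 0], 0],
    [[0.0, 0, 0.006], [0, 0, 0], 0],
    [[0.0, 0, 0.009], [0, 0, 0], 0],
    [[0.0, 0, 0.012], [0, 0, 0], 0],
    [[0.0, 0, 0.015], [0, 0, 0], 0],
    [[0.0, 0, 0.017], [0, 0, 0], 0],
    [[0.0, 0, 0.019], [0, 0, 0], 0],
    [[0.0, 0, 0.019], [0, 0, 0], 0],
  ],
)

```text
clock: 10.02
tool_pos: [0.5393, -0.0972, 0.0324]
orientation: [-105.4, 89.9, -18.6]
force: [-0.4, 0.1, -2.4]
opening: 0.0127
```

```bash
python3 - <<'E'
from h import *
go([*fx(-.05,-.040),.0315],-3.25)
print(ctrl.get_obs()['moment'])
E
```

```text
clock 10.02 q6 -13.5 jaw 176.8 -> 176.8 tcp [ 0.5393 -0.0972  0.0324] F [-0.4  0.1 -2.4] open 0.0127
  shift [0.0009, 0.0004, 0.0021] turn [0.1, -0.0, 0.1]
[0.0520597  0.11010487 0.0170253 ]
```

Call:
drive_tool(
  plan=[
    [[0.0, 0, 0.001], [0, 0, 0], 0],
    [[0.0, 0, 0.002], [0, 0, 0], 0],
    [[0.0, 0, 0.003], [0, 0, 0], 0],
    [[0.0, 0, 0.004], [0, 0, 0], 0],
    [[0.0, 0, 0.004], [0, 0, 0], 0],
  ],
)

```text
clock: 10.43
tool_pos: [0.5396, -0.0934, 0.0326]
orientation: [-115.2, 89.9, -28.4]
force: [0.8, -2.1, -1.8]
opening: 0.0129
```

```bash
python3 - <<'E'
from h import *
go([*fx(-.05,-.040),.0315],-3.25)
a=snap('side'); cv2.imwrite('pics/s5.png',cv2.resize(a[180:280,290:410],(720,600),interpolation=cv2.INTER_CUBIC))
for n,z in dict(spanner=.012,spanner_jaw=.016,screw_square=.016).items():
    for q in ctrl.landmark_of('side',n)[:1]: print(n,np.round(q['pixel'],1),ray('side',q['pixel'],z).round(4),round(q['confidence'],2))
E
```

```text
clock 10.43 q6 -14.0 jaw 176.8 -> 176.8 tcp [ 0.5396 -0.0934  0.0326] F [ 0.8 -2.1 -1.8] open 0.0129
  shift [0.0011, 0.0005, -0.0018] turn [0.1, -0.0, 0.1]
spanner [363.3 231.9] [ 0.533  -0.1021  0.012 ] 0.64
spanner_jaw [355.7 244.1] [ 0.5403 -0.0275  0.016 ] 0.58
screw_square [351.3 245.4] [ 0.5502 -0.0182  0.016 ] 0.62
```

View pics/s5.png

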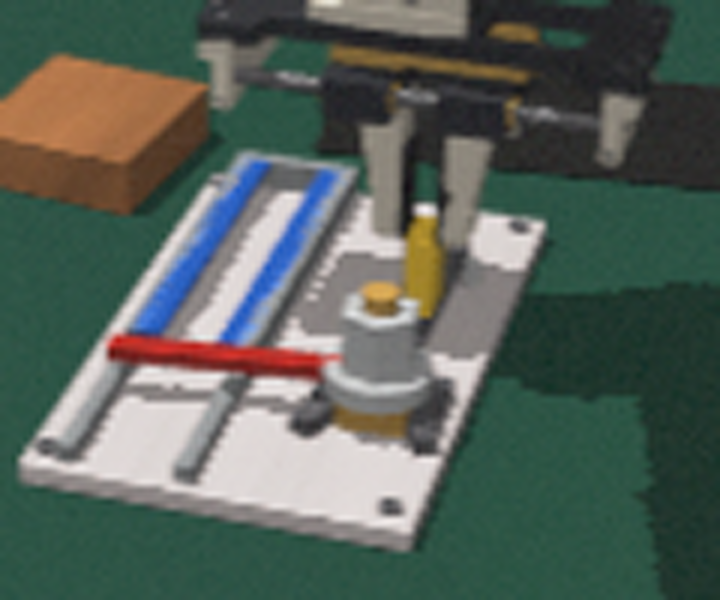

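Call:
drive_tool(
  plan=[
    [[0.001, 0, 0.001], [0, 0, 0], 0],
    [[0.001, 0, 0.002], [0, 0, 0], 0],
    [[0.001, 0, 0.003], [0, 0, 0], 0],
    [[0.001, 0, 0.003], [0, 0, 0], 0],
  ],
)

```text
clock: 10.97
tool_pos: [0.5399, -0.0926, 0.0325]
orientation: [-151.1, 89.8, -64.2]
force: [-0.5, -15.6, 4.1]
opening: 0.0124
```

```bash
python3 - <<'E'
from h import *
go([*fx(-.05,-.040),.0315],-3.25)
E
```

```text
clock 10.97 q6 -14.3 jaw 176.9 -> 176.8 tcp [ 0.5399 -0.0926  0.0325] F [ -0.5 -15.6   4.1] open 0.0124
  shift [0.001, 0.0008, -0.0025] turn [0.1, -0.2, 0.1]
```

Call:
drive_tool(
  plan=[
    [[0.0005, 0, -0.0025], [0, 0, 0], 0],
    [[0.0005, 0, -0.0025], [0, 0, 0], 0],
    [[0.0005, 0, -0.0025], [0, 0, 0], 0.45],
    [[0.0005, 0, -0.0025], [0, 0, 0], 0.45],
    [[0.0005, 0, -0.0025], [0, 0, 0], 0.45],
    [[0.0005, 0, -0.0025], [0, 0, 0], 0.45],
    [[0.0005, 0, -0.0025], [0, 0, 0], 0.45],
    [[-0.01, 0, -0.0025], [0, 0, 0], 0.45],
    [[-0.04, 0, -0.0025], [0, 0, 0], 0.6],
    [[-0.075, 0, -0.0025], [0, 0, 0], 0.6],
    [[-0.1, 0, -0.0025], [0, 0, 0], 0.7],
    [[-0.1, 0, -0.0025], [0, 0, 0], 0.7],
  ],
)

```text
clock: 11.97
tool_pos: [0.5432, -0.0948, 0.1393]
orientation: [-105.1, 89.3, -18.1]
force: [0.0, -0.3, 0.3]
opening: 0.0591
```

```bash
python3 - <<'E'
from h import *
go([.544,-.0088,.08],87)
go([.544,-.0088,.08],-3.25+90+30)
go([.544,-.0088,.08],-3.25+30)
E
```

```text
clock 11.97 q6 -14.0 jaw 176.9 -> 87.0 tcp [ 0.5432 -0.0948  0.1393] F [ 0.  -0.3  0.3] open 0.0591
  shift [0.059, 0.0045, 0.0861] turn [89.9, 0.4, 0.7]
clock 11.97 q6 -14.0 jaw 176.9 -> 116.8 tcp [ 0.5432 -0.0948  0.1393] F [ 0.  -0.3  0.3] open 0.0591
  shift [0.059, 0.0045, 0.0861] turn [60.2, 0.2, 0.7]
clock 11.97 q6 -14.0 jaw 176.9 -> 206.8 tcp [ 0.5432 -0.0948  0.1393] F [ 0.  -0.3  0.3] open 0.0591
  shift [0.059, 0.0045, 0.0861] turn [-29.8, -0.3, 0.6]
```

Call:
drive_tool(
  plan=[
    [[0.0, 0.0045, 0.04], [-3, 0, 0.6], 0.6],
    [[0.01, 0.0045, 0.075], [-6.5, 0, 0.6], 0.6],
    [[0.03, 0.0045, 0.086], [-6.5, 0, 0.6], 0.6],
    [[0.05, 0.0045, 0.086], [-6.5, 0, 0.6], 0.6],
    [[0.05, 0.0045, 0.086], [-6.5, 0, 0.6], 0.6],
    [[0.05, 0.0045, 0.086], [-6.5, 0, 0.6], 0.6],
  ],
)

```text
clock: 12.47
tool_pos: [0.5433, -0.0089, 0.089]
orientation: [167.7, 89.7, -98.8]
force: [-0.7, 0.1, 0.9]
opening: 0.0531
```

```bash
python3 - <<'E'
from h import *
go([.544,-.0088,.043],183.4)
a=snap('side');o,_,_=state()
cv2.imwrite('pics/s6.png',cv2.resize(a[160:280,280:440],(800,600),interpolation=cv2.INTER_CUBIC))
E
```

```text
clock 12.47 q6 -16.6 jaw -176.5 -> -176.6 tcp [ 0.5433 -0.0089  0.089 ] F [-0.7  0.1  0.9] open 0.0531
  shift [0.046, -0.0007, 0.0003] turn [0.1, -0.3, -0.1]
```

View pics/s6.png

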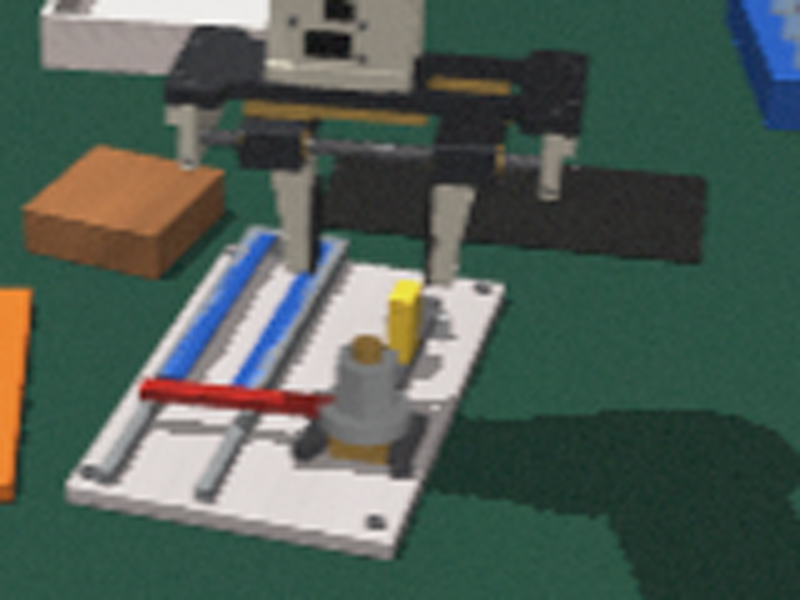

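Call:
drive_tool(
  plan=[
    [[0.02, -0.0007, 0], [0, -0.3, -0.1], 0.6],
    [[0.035, -0.0007, 0], [0, -0.3, -0.1], 0.6],
    [[0.044, -0.0007, 0], [0, -0.3, -0.1], 0.6],
    [[0.046, -0.0007, 0], [0, -0.3, -0.1], 0.6],
    [[0.046, -0.0007, 0], [0, -0.3, -0.1], 0.3],
    [[0.046, -0.0007, 0], [0, -0.3, -0.1], 0.3],
    [[0.046, -0.0007, 0], [0, -0.3, -0.1], 0.2],
    [[0.046, -0.0007, 0], [0, -0.3, -0.1], 0.1],
    [[0.046, -0.0007, 0], [0, -0.3, -0.1], 0],
    [[0.046, -0.0007, 0], [0, -0.3, -0.1], 0],
    [[0.046, -0.0007, 0], [0, -0.3, -0.1], 0],
    [[0.046, -0.0007, 0], [0, -0.3, -0.1], 0],
  ],
)

```text
clock: 13.52
tool_pos: [0.545, -0.0091, 0.044]
orientation: [-69.8, 89.8, 23.7]
force: [-0.9, 0.3, 0.5]
opening: 0.0047
```

```bash
python3 - <<'E'
from h import *
go([.544,-.0088,.043],183.4);print(ctrl.get_obs()['moment'])
E
```

```text
clock 13.52 q6 -16.2 jaw -176.5 -> -176.6 tcp [ 0.545  -0.0091  0.044 ] F [-0.9  0.3  0.5] open 0.0047
  shift [0.001, 0.001, 0.0004] turn [0.1, 0.1, 0.2]
[0.04053813 0.0853459  0.01516674]
```

```bash
python3 - <<'E'
from h import *
a=snap('side');o,_,_=state();print(proj('side',o['tool_pos']),o['joint_pos'],o['opening'])
cv2.imwrite('pics/s7.png',cv2.resize(a[150:290,260:440],(771,600),interpolation=cv2.INTER_CUBIC))
E
```

```text
[353.02213762 238.2077124 ] [ 1.96365288e+01  1.73066018e+01 -2.72950682e+01 -1.65991233e-02
 -4.52356091e+01 -1.61630078e+01] 0.002469245876150936
```

View pics/s7.png

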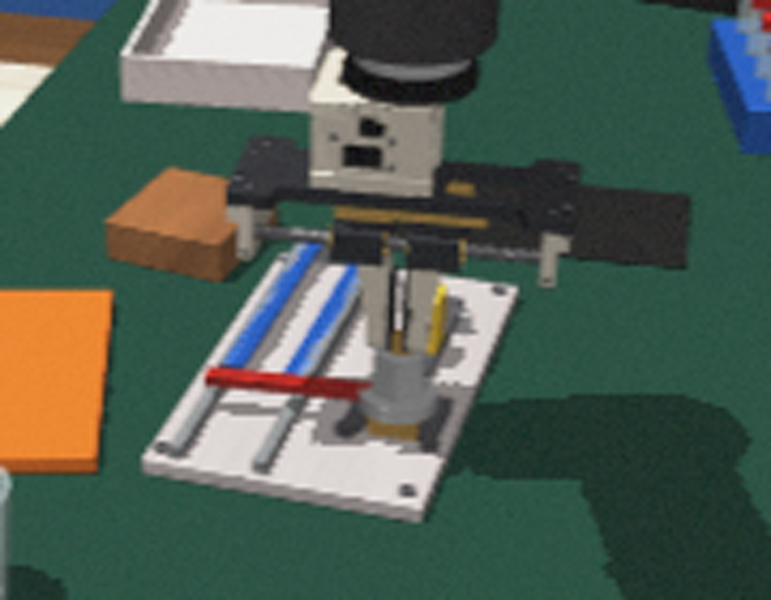

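```bash
python3 - <<'E'
from h import *
for s,p in((-1,(369,216)),(1,(340,214))):
  for z in(.089,.1,.105,.11,.115,.12): print(p,z,proj('side',[.5433+s*.03,-.0089,z]).round(1))
o,_,_=state(); print(o['force'],o['tau'],o['tool_pos'],ctrl.grip_point_offset)
E
```

```text
(369, 216) 0.089 [366.2 224.4]
(369, 216) 0.1 [366.4 220.5]
(369, 216) 0.105 [366.5 218.7]
(369, 216) 0.11 [366.6 217. ]
(369, 216) 0.115 [366.7 215.2]
(369, 216) 0.12 [366.8 213.4]
(340, 214) 0.089 [342.6 221.4]
(340, 214) 0.1 [342.7 217.6]
(340, 214) 0.105 [342.8 215.8]
(340, 214) 0.11 [342.8 214.1]
(340, 214) 0.115 [342.9 212.3]
(340, 214) 0.12 [342.9 210.5]
[ 0.24251875  0.59953835 -0.26920342] [-1.53549961e-03 -4.67858863e+01  2.22340107e+01  5.30393556e+00
  2.15226755e-02 -1.46797220e-04] [ 0.54491774 -0.009127    0.04395678] 0.0188
```

Call:
drive_tool(
  plan=[
    [[-0.02, 0, 0], [0, 0, 0], 0.6],
    [[-0.025, 0, 0], [0, 0, 0], 0.6],
    [[-0.025, 0, 0], [0, 0, 0], 0.6],
    [[-0.025, -0.001, 0], [0, 0, 0], 0.6],
    [[-0.025, -0.001, 0], [0, 0, 0], 0.6],
    [[-0.025, -0.001, 0], [0, 0, 0], 0.6],
    [[-0.025, -0.001, 0], [0, 0, 0], 0.6],
    [[-0.025, -0.001, 0], [0, 0, 0], 0.6],
    [[-0.015, -0.0005, 0], [0, 0, 0], 0.6],
    [[0.0, 0, 0], [0, 0, 0], 0.6],
    [[0.008, 0, 0], [0, 0, 0], 0.6],
    [[0.014, 0, 0], [0, 0, 0], 0.6],
    [[0.018, 0, 0], [0, 0, 0], 0.6],
    [[0.02, 0, 0], [0, 0, 0], 0.6],
    [[0.02, 0, 0], [0, 0, 0], 0.6],
  ],
)

```text
clock: 14.82
tool_pos: [0.5449, -0.0091, 0.0236]
orientation: [-69.0, 89.9, 24.4]
force: [-0.5, -0.2, -0.5]
opening: 0.0527
```

Call:
drive_tool(
  plan=[
    [[0, 0, 0], [0, 0, 0], 0.3],
    [[0, 0, 0], [0, 0, 0], 0.3],
    [[0, 0, 0], [0, 0, 0], 0.2],
    [[0, 0, 0], [0, 0, 0], 0.1],
    [[0, 0, 0], [0, 0, 0], 0],
    [[0, 0, 0], [0, 0, 0], 0],
    [[0, 0, 0], [0, 0, 0], 0],
    [[0, 0, 0], [0, 0, 0], 0],
  ],
)

```text
clock: 15.48
tool_pos: [0.544, -0.0093, 0.0239]
orientation: [-56.5, 89.9, 37.0]
force: [-4.6, 1.3, 5.5]
opening: 0.0297
```

```bash
python3 - <<'E'
from h import *
go([.544,-.0088,.023],183.4);print(ctrl.get_obs()['moment'])
E
```

```text
clock 15.48 q6 -16.2 jaw -176.5 -> -176.6 tcp [ 0.544  -0.0093  0.0239] F [-4.6  1.3  5.5] open 0.0297
  shift [0.0009, -0.0, 0.0005] turn [0.1, 0.0, 0.1]
[0.33336264 1.73945379 0.07640233]
```

Call:
drive_tool(
  plan=[
    [[0, 0, 0.0003], [-4, 0, 0], 0],
    [[0, 0, 0.0003], [-8, 0, 0], 0],
    [[0, 0, 0.0003], [-12, 0, 0], 0],
    [[0, 0, 0.0003], [-16, 0, 0], 0],
    [[0, 0, 0.0003], [-20, 0, 0], 0],
    [[0, 0, 0.0003], [-24, 0, 0], 0],
    [[0, 0, 0.0003], [-28, 0, 0], 0],
    [[0, 0, 0.0003], [-32, 0, 0], 0],
    [[0, 0, 0.0003], [-36, 0, 0], 0],
    [[0, 0, 0.0003], [-40, 0, 0], 0],
    [[0, 0, 0.0003], [-45, 0, 0], 0],
    [[0, 0, 0.0003], [-45, 0, 0], 0],
  ],
)

```text
clock: 16.48
tool_pos: [0.5434, -0.0093, 0.0239]
orientation: [-48.1, 90.0, 90.5]
force: [-3.4, -0.4, 2.5]
opening: 0.0302
```

```bash
python3 - <<'E'
from h import *
go([.544,-.0092,.024],183.4+90,near=False);print(ctrl.get_obs()['moment'])
a=snap('side')
cv2.imwrite('pics/s8.png',cv2.resize(a[180:280,280:420],(784,560),interpolation=cv2.INTER_CUBIC))
E
```

```text
clock 16.48 q6 29.0 jaw -131.4 -> 273.4 tcp [ 0.5434 -0.0093  0.0239] F [-3.4 -0.4  2.5] open 0.0302
  shift [-0.0001, -0.0005, -0.0004] turn [-44.8, 0.0, 0.0]
[-0.24433158  1.21580562 -0.02381058]
```

View pics/s8.png

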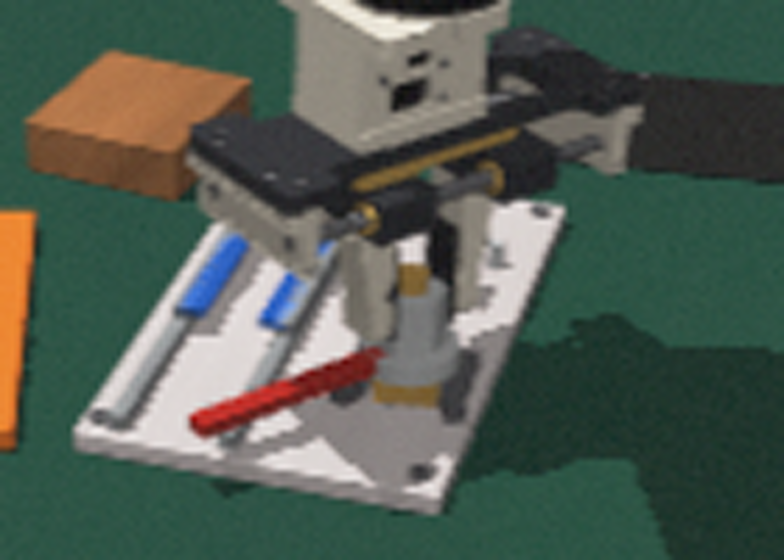

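Call:
drive_tool(
  plan=[
    [[0, 0, 0], [-4, 0, 0], 0],
    [[0, -0.0003, 0], [-8, 0, 0], 0],
    [[0, -0.0003, 0], [-12, 0, 0], 0],
    [[0, -0.0003, 0], [-16, 0, 0], 0],
    [[0, -0.0003, 0], [-20, 0, 0], 0],
    [[0, -0.0003, 0], [-24, 0, 0], 0],
    [[0, -0.0003, 0], [-28, 0, 0], 0],
    [[0, -0.0003, 0], [-32, 0, 0], 0],
    [[0, -0.0003, 0], [-36, 0, 0], 0],
    [[0, -0.0003, 0], [-40, 0, 0], 0],
    [[0, -0.0003, 0], [-44, 0, 0], 0],
    [[0, -0.0003, 0], [-48, 0, 0], 0],
    [[0, -0.0003, 0], [-48, 0, 0], 0],
    [[0, -0.0003, 0], [-48, 0, 0], 0],
    [[0, -0.0003, 0], [-48, 0, 0], 0],
  ],
)

```text
clock: 17.78
tool_pos: [0.543, -0.0097, 0.0239]
orientation: [9.8, 89.9, -164.0]
force: [-3.9, -4.2, 3.2]
opening: 0.0298
```

```bash
python3 - <<'E'
from h import *
go([.544,-.0092,.024],183.4+90,near=False);print(ctrl.get_obs()['moment'])
a=snap('side')
cv2.imwrite('pics/s9.png',cv2.resize(a[180:280,280:420],(784,560),interpolation=cv2.INTER_CUBIC))
E
```

```text
clock 17.78 q6 76.5 jaw -83.9 -> 273.4 tcp [ 0.543  -0.0097  0.0239] F [-3.9 -4.2  3.2] open 0.0298
  shift [-0.0001, -0.0003, -0.0011] turn [2.7, 0.1, -0.0]
[-1.67403085  1.36093264 -0.01821299]
```

View pics/s9.png

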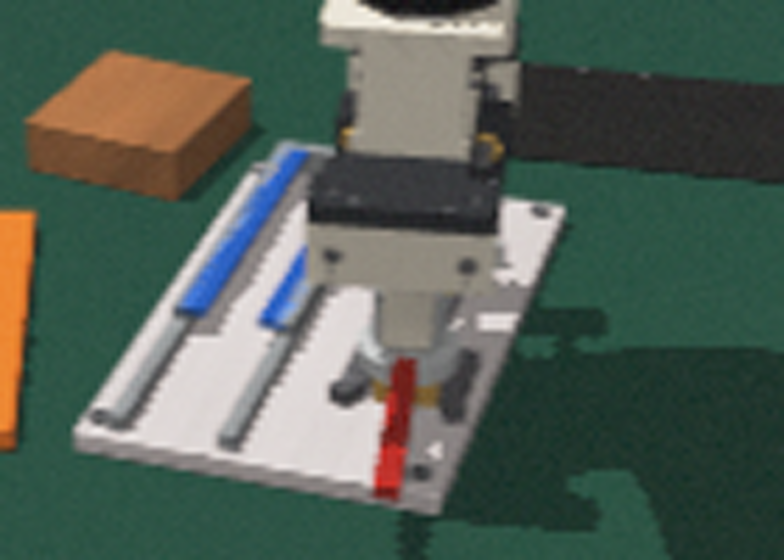

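Call:
drive_tool(
  plan=[
    [[0, 0, 0], [0, 0, 0], 0.3],
    [[0, 0, 0], [0, 0, 0], 0.6],
    [[0, 0, 0], [0, 0, 0], 0.6],
    [[0, 0, 0], [0, 0, 0], 0.6],
    [[0, 0, 0], [0, 0, 0], 0.6],
    [[-0.02, 0, 0], [0, 0, 0], 0.6],
    [[-0.05, 0, 0], [0, 0, 0], 0.6],
    [[-0.09, 0, 0], [0, 0, 0], 0.6],
    [[-0.13, 0, 0], [0, 0, 0], 0.6],
    [[-0.16, 0, 0], [0, 0, 0], 0.6],
    [[-0.16, 0, 0], [0, 0, 0], 0.6],
  ],
)

```text
clock: 18.75
tool_pos: [0.5473, -0.0089, 0.1913]
orientation: [-177.9, 89.4, 8.2]
force: [1.6, -0.7, 0.3]
opening: 0.0524
```

```bash
cat >> h.py <<'E'
def cols(a,z=.008):
    hsv=cv2.cvtColor(a,cv2.COLOR_BGR2HSV)
    for n,lo,hi,b in[('orange',(5,120,120),(22,255,255),(170,210,300,340)),('green',(45,100,80),(75,255,255),(130,250,240,340))]:
        m=cv2.inRange(hsv,lo,hi);k=np.zeros_like(m);k[b[1]:b[3],b[0]:b[2]]=m[b[1]:b[3],b[0]:b[2]]
        print(n,rect('top',k>0,z))
E
python3 - <<'E'
from h import *
a=snap('top','t10.png'); cols(a)
for r in ctrl.cut_out('top','carrier1'): print(r['pixel'],round(r['confidence'],2),rect('top',np.array(r['pixels']),.008)[0])
go([.467,.2425,.15],22.05+180)
E
```

```text
orange None
green None
[407.7, 268.7] 0.28 ((522.7969970703125, -138.88906860351562), (103.29776000976562, 235.24075317382812), 28.936826705932617)
clock 18.85 q6 76.5 jaw -83.9 -> -158.0 tcp [ 0.5441 -0.0091  0.1856] F [-0.  -0.1 -0.7] open 0.0524
  shift [0.0357, -0.2584, 0.0499] turn [74.1, -0.1, 0.1]
```

Call:
drive_tool(
  plan=[
    [[0, 0.03, 0], [6, 0, 0], 0.6],
    [[0, 0.06, 0], [12, 0, 0], 0.6],
    [[0, 0.1, 0], [18, 0, 0], 0.6],
    [[0, 0.14, 0], [24, 0, 0], 0.6],
    [[0, 0.18, 0], [30, 0, 0], 0.6],
    [[0, 0.22, 0], [36, 0, 0], 0.6],
    [[0, 0.25, 0], [42, 0, 0], 0.6],
    [[0, 0.25, 0], [48, 0, 0], 0.6],
    [[0, 0.25, 0], [54, 0, 0], 0.6],
    [[0, 0.25, 0], [60, 0, 0], 0.6],
    [[0, 0.25, 0], [66, 0, 0], 0.6],
    [[0, 0.25, 0], [70, 0, 0], 0.6],
  ],
)

```text
clock: 19.85
tool_pos: [0.57, -0.2576, 0.1833]
orientation: [-22.0, 89.9, 93.7]
force: [-0.3, -0.2, -0.4]
opening: 0.0524
```

```bash
python3 - <<'E'
from h import *
a=snap('top','t11.png'); cols(a)
for r in ctrl.cut_out('top','carrier1'): print(r['pixel'],round(r['confidence'],2),rect('top',np.array(r['pixels']),.008)[0])
for r in ctrl.cut_out('top','fixture')[:1]: print(r['pixel'],round(r['confidence'],2),rect('top',np.array(r['pixels']),.012)[0])
hsv=cv2.cvtColor(a,cv2.COLOR_BGR2HSV)
for n,lo,hi,b,z in[('keeper',(0,120,120),(6,255,255),(270,200,350,290),.038),('grip',(22,120,120),(35,255,255),(340,220,420,290),.06),('blueA',(100,120,80),(125,255,255),(340,200,440,222),.027),('blueB',(100,120,80),(125,255,255),(340,224,440,245),.027)]:
    m=cv2.inRange(hsv,lo,hi);k=np.zeros_like(m);k[b[1]:b[3],b[0]:b[2]]=m[b[1]:b[3],b[0]:b[2]]
    print(n,rect('top',k>0,z))
go([.467,.2425,.15],22.05+180)
E
```

```text
orange (((467.11444091796875, 243.64154052734375), (41.63934326171875, 51.93317794799805), 22.05010223388672), 226, array([0.46716888, 0.24215452]))
green (((521.330322265625, 358.5386657714844), (55.98783874511719, 43.9704704284668), 86.52775573730469), 297, array([0.52183591, 0.35872742]))
[224.1, 293.8] 0.93 ((467.80609130859375, 243.01849365234375), (41.94907760620117, 52.53388595581055), 22.73514175415039)
[175.7, 263.5] 0.84 ((519.555908203125, 356.8853454589844), (36.63374710083008, 50.54011917114258), 0.9300075173377991)
[132.6, 267.3] 0.64 ((518.9934692382812, 464.53857421875), (48.071533203125, 45.47622299194336), 0.9200484752655029)
[142.0, 312.7] 0.59 ((416.2820129394531, 434.0866394042969), (32.906314849853516, 37.55469512939453), 77.20603942871094)
[348.8, 259.9] 0.56 ((532.3630981445312, -30.3486328125), (54.1328239440918, 74.68614959716797), 54.74367141723633)
[169.6, 235.9] 0.46 ((594.3604736328125, 371.6792297363281), (25.62732696533203, 34.98215103149414), 0.9475755095481873)
[498.3, 303.8] 0.18 ((436.8129577636719, -384.1589660644531), (34.07579803466797, 83.22105
[... 205 characters left out ...]
132259368896484, 98.9130630493164), 6.127148151397705), 214, array([0.5360758 , 0.06350423]))
grip (((545.36572265625, -13.14639663696289), (6.572926998138428, 2.6635825634002686e-07), 0.5426884889602661), 4, array([ 0.54536513, -0.0131464 ]))
blueA (((651.4856567382812, -58.640323638916016), (53.01783752441406, 12.737455368041992), 86.81168365478516), 122, array([ 0.65125492, -0.05838666]))
blueB (((613.8861694335938, -59.90269088745117), (9.197257041931152, 54.671024322509766), 0.9469510316848755), 81, array([ 0.61357345, -0.05825209]))
clock 20.0 q6 32.8 jaw -153.8 -> -158.0 tcp [ 0.5703 -0.2574  0.1839] F [ 0.7 -0.1  0. ] open 0.0528
  shift [0.0347, -0.1282, 0.4941] turn [4.2, 0.1, 0.1]
```

```bash
python3 - <<'E'
from h import *
for n,p,z in[('jar',(176,320),.07),('reagent',(181,190),.11),('petri',(132,195),.014),('beaker',(243,165),.07)]: print(n,ray('top',p,z).round(3))
J=ray('top',(176,320),.07)[:2];Rg=ray('top',(181,190),.11)[:2]
for n,c,a in[('o',(.467,.243),22),('g',(.5213,.3586),-3.5)]:
    u=np.array([np.cos(np.radians(a)),np.sin(np.radians(a))]);v=np.array([-u[1],u[0]])
    for q in(J,Rg): d=q-c;print(n,'along jaw',round(d@u,3),'across',round(d@v,3))
go([.467,.243,.06],202)
E
```

```text
jar [0.406 0.335 0.07 ]
reagent [0.679 0.326 0.11 ]
petri [0.687 0.468 0.014]
beaker [0.747 0.204 0.07 ]
o along jaw -0.022 across 0.108
o along jaw 0.227 across -0.002
g along jaw -0.114 across -0.031
g along jaw 0.159 across -0.022
clock 20.0 q6 32.8 jaw -153.8 -> -158.0 tcp [ 0.5703 -0.2574  0.1839] F [ 0.7 -0.1  0. ] open 0.0528
  shift [0.1247, -0.1283, 0.4944] turn [4.2, 0.1, 0.1]
```

Call:
drive_tool(
  plan=[
    [[0, -0.13, 0.494], [4.2, 0, 0], 0.6],
    [[0, -0.13, 0.494], [4.2, 0, 0], 0.6],
    [[0, -0.13, 0.494], [4.2, 0, 0], 0.6],
    [[0, -0.13, 0.494], [4.2, 0, 0], 0.6],
    [[0, -0.13, 0.494], [4.2, 0, 0], 0.6],
    [[0, -0.13, 0.494], [4.2, 0, 0], 0.6],
    [[0, -0.13, 0.494], [4.2, 0, 0], 0.6],
    [[0, -0.13, 0.494], [4.2, 0, 0], 0.6],
    [[0, -0.13, 0.494], [4.2, 0, 0], 0.6],
    [[0, -0.13, 0.494], [4.2, 0, 0], 0.6],
    [[0, -0.13, 0.494], [4.2, 0, 0], 0.6],
    [[0, -0.13, 0.494], [4.2, 0, 0], 0.6],
    [[0.08, -0.1283, 0.4944], [4.2, 0, 0], 0.6],
    [[0.1, -0.1283, 0.4944], [4.2, 0.1, 0.1], 0.6],
    [[0.105, -0.1283, 0.4944], [4.2, 0.1, 0.1], 0.6],
    [[0.105, -0.1283, 0.4944], [4.2, 0.1, 0.1], 0.6],
    [[0.105, -0.1283, 0.4944], [4.2, 0.1, 0.1], 0.6],
  ],
)

```text
clock: 21.42
tool_pos: [0.4664, 0.2424, 0.0789]
orientation: [123.1, 89.8, -124.7]
force: [0.1, -0.6, 0.5]
opening: 0.0525
```

```bash
python3 - <<'E'
from h import *
go([.467,.243,.003],202)
a=snap('side','s12.png')
hsv=cv2.cvtColor(a,cv2.COLOR_BGR2HSV)
m=cv2.inRange(hsv,(5,120,120),(22,255,255));k=np.zeros_like(m);k[290:340,340:400]=m[290:340,340:400]
print(rect('side',k>0,.008)); print([ (r['pixel'],ray('side',r['pixel'],0).round(3)) for r in ctrl.landmark_of('side','carrier1')])
E
```

```text
clock 21.42 q6 -26.7 jaw -157.8 -> -158.0 tcp [0.4664 0.2424 0.0789] F [ 0.1 -0.6  0.5] open 0.0525
  shift [0.0759, -0.0011, 0.0005] turn [0.2, -0.1, -0.2]
(((453.8988342285156, 244.57444763183594), (20.530698776245117, 57.40418243408203), 9.52406120300293), 96, array([0.45268999, 0.25029611]))
[([367.1, 317.9], array([0.465, 0.235, 0.   ])), ([315.0, 397.9], array([0.518, 0.464, 0.   ])), ([293.0, 350.6], array([0.589, 0.365, 0.   ])), ([376.5, 396.1], array([0.415, 0.434, 0.   ])), ([325.0, 354.6], array([0.526, 0.36 , 0.   ])), ([305.7, 205.4], array([ 0.738, -0.239,  0.   ]))]
```

Still in place. Descend and grasp.

Call:
drive_tool(
  plan=[
    [[0.03, -0.001, 0], [0, 0, 0], 0.6],
    [[0.055, -0.001, 0], [0, 0, 0], 0.6],
    [[0.068, -0.001, 0], [0, 0, 0], 0.6],
    [[0.074, -0.001, 0], [0, 0, 0], 0.6],
    [[0.076, -0.001, 0], [0, 0, 0], 0.4],
    [[0.076, -0.001, 0], [0, 0, 0], 0.2],
    [[0.076, -0.001, 0], [0, 0, 0], 0.1],
    [[0.076, -0.001, 0], [0, 0, 0], 0],
    [[0.076, -0.001, 0], [0, 0, 0], 0],
    [[0.076, -0.001, 0], [0, 0, 0], 0],
    [[0.076, -0.001, 0], [0, 0, 0], 0],
    [[0.076, -0.001, 0], [0, 0, 0], 0],
    [[0.076, -0.001, 0], [0, 0, 0], 0],
    [[0.06, -0.001, 0], [0, 0, 0], 0],
    [[0.03, -0.001, 0], [0, 0, 0], 0],
    [[0.01, -0.001, 0], [0, 0, 0], 0],
    [[0.01, -0.001, 0], [0, 0, 0], 0],
  ],
)

```text
clock: 22.93
tool_pos: [0.4711, 0.2458, 0.0753]
orientation: [-76.1, 89.5, 36.0]
force: [0.4, 0.5, -1.1]
opening: 0.0141
```

```bash
python3 - <<'E'
from h import *
go([*(fx(.0407,.088)),.07],176.75)
print(ctrl.get_obs()['moment'])
E
```

```text
clock 22.93 q6 -26.7 jaw -157.8 -> -183.2 tcp [0.4711 0.2458 0.0753] F [ 0.4  0.5 -1.1] open 0.0141
  shift [0.0054, -0.0711, -0.2646] turn [25.4, 0.2, 0.4]
[0.04684908 0.02449118 0.0389561 ]
```

Call:
drive_tool(
  plan=[
    [[-0.02, -0.005, -0.02], [4, 0, 0], 0],
    [[-0.02, -0.015, -0.05], [8, 0, 0], 0],
    [[-0.02, -0.025, -0.085], [13, 0, 0], 0],
    [[-0.02, -0.034, -0.12], [18, 0, 0], 0],
    [[-0.02, -0.043, -0.155], [22, 0, 0], 0],
    [[-0.02, -0.053, -0.19], [25.4, 0.2, 0.4], 0],
    [[-0.02, -0.062, -0.225], [25.4, 0.2, 0.4], 0],
    [[-0.01, -0.069, -0.255], [25.4, 0.2, 0.4], 0],
    [[0, -0.0711, -0.2646], [25.4, 0.2, 0.4], 0],
    [[0.0054, -0.0711, -0.2646], [25.4, 0.2, 0.4], 0],
    [[0.0054, -0.0711, -0.2646], [25.4, 0.2, 0.4], 0],
    [[0.0054, -0.0711, -0.2646], [25.4, 0.2, 0.4], 0],
  ],
)

```text
clock: 23.93
tool_pos: [0.6359, 0.028, 0.0692]
orientation: [104.0, 89.9, -169.2]
force: [0.5, -0.1, -0.3]
opening: 0.0137
```

```bash
python3 - <<'E'
from h import *
go([*(fx(.0407,.088)),.020],176.75)
a=snap('side')
k=cv2.resize(a[190:290,270:410],(784,560),interpolation=cv2.INTER_CUBIC)
def dot(p,c):
    x,y=(proj('side',p)-[270,190])*5.6+2.8; cv2.circle(k,(int(x),int(y)),4,c,1)
o,r,j=state();tp=o['tool_pos'];b=tp[2]-.003
R2=lambda x,y:tp[:2]+Ro.from_euler('z',j,degrees=True).as_matrix()[:2,:2]@np.array([x,y])
for x in(-.02,.02):
    for y in(-.025,.025): dot([*R2(x,y),b],(0,0,255)); dot([*fx(.04+x*1.1,.088+y),.020],(255,0,0))
cv2.imwrite('pics/s13.png',k)
E
```

```text
clock 23.93 q6 -23.3 jaw 176.8 -> 176.8 tcp [0.6359 0.028  0.0692] F [ 0.5 -0.1 -0.3] open 0.0137
  shift [0.0492, -0.001, -0.0003] turn [0.0, -0.0, -0.1]
```

View pics/s13.png

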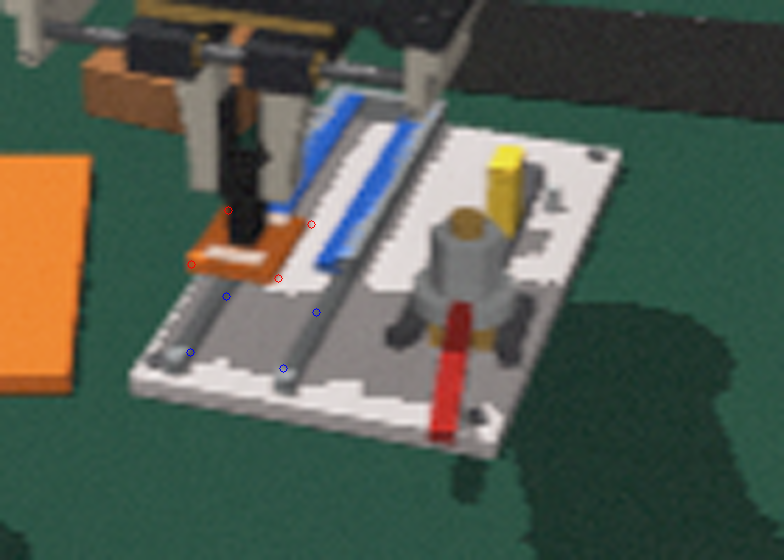

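```bash
cat >> h.py <<'E'
from scipy.optimize import minimize
def fitbox(a,lo,hi,box,x0,free,cam='side'):
    """pose [x,y,z,yaw,pitch,roll] of carrier base fitted to its colour hull; free = indices"""
    S=8;hsv=cv2.cvtColor(a,cv2.COLOR_BGR2HSV);x1,y1,x2,y2=box
    m=cv2.inRange(hsv,lo,hi)[y1:y2,x1:x2];n,l,s,_=cv2.connectedComponentsWithStats(m)
    big=np.isin(l,[i for i in range(1,n) if s[i,4]>8]).astype(np.float32)
    up=cv2.resize(big,None,fx=S,fy=S,interpolation=cv2.INTER_CUBIC)>.5
    ys,xs=np.where(up);H=cv2.convexHull(np.c_[xs,ys].astype(np.int32));A=np.zeros(up.shape,np.uint8);cv2.fillConvexPoly(A,H,1)
    C=np.array([[i,j,k] for i in(-.02,.02) for j in(-.025,.025) for k in(0,.008)])
    def f(v):
        p=np.array(x0,float);p[free]=np.array(v)*sc+p[free]
        W=Ro.from_euler('ZXY',p[3:],degrees=True).apply(C)+p[:3]
        P=(np.array([proj(cam,w) for w in W])-[x1,y1]+.5)*S
        B=np.zeros_like(A);cv2.fillConvexPoly(B,cv2.convexHull(P.astype(np.int32)),1)
        return np.sum(A!=B)/A.sum()
    sc=np.array([.004,.004,.004,5,5,5])[free];free=list(free);n=len(free)
    r=minimize(f,np.zeros(n),method='Nelder-Mead',options=dict(initial_simplex=np.vstack([np.zeros(n),np.eye(n)]),xatol=.01,fatol=1e-4,maxiter=600))
    p=np.array(x0,float);p[free]+=r.x*sc;return p.round(4),round(f(np.zeros(n)),3),round(r.fun,3)
E
python3 - <<'E'
from h import *
a=snap('side');o,r,j=state();tp=o['tool_pos']
O=((5,110,60),(22,255,255));b=(295,215,335,248)
x0=[tp[0],tp[1],tp[2]-.003,j-180,0,0]
for fr in([2,3],[0,1,3],[0,1,2,3],[2,3,4,5]): print(fr,fitbox(a,*O,b,x0,fr))
E
```

```text
[2, 3] (array([0.6366, 0.0286, 0.0625, 2.0186, 0.    , 0.    ]), np.float64(0.311), np.float64(0.174))
[0, 1, 3] (array([ 0.6381,  0.0368,  0.0674, -3.5549,  0.    ,  0.    ]), np.float64(0.311), np.float64(0.055))
[0, 1, 2, 3] (array([ 0.6397,  0.0307,  0.0637, -1.4916,  0.    ,  0.    ]), np.float64(0.311), np.float64(0.045))
[2, 3, 4, 5] (array([ 0.6366,  0.0286,  0.063 , -1.9391,  0.5037,  5.9292]), np.float64(0.311), np.float64(0.165))
```

```bash
python3 - <<'E'
from h import *
a=snap('top');O=((5,110,60),(22,255,255))
m=cv2.inRange(cv2.cvtColor(a,cv2.COLOR_BGR2HSV),*O);ys,xs=np.where(m[192:280,260:400]);print(len(xs),xs.min()+260 if len(xs) else 0,ys.min()+192 if len(xs) else 0)
# wall/lips edges in side: fit fixture x by grey walls: blue lip outer corners at mouth (y=.03)
s=snap('side');h=cv2.cvtColor(s,cv2.COLOR_BGR2HSV);b=cv2.inRange(h,(100,120,60),(125,255,255));ys,xs=np.where(b[200:250,300:350]);
from collections import defaultdict
n,l,st,_=cv2.connectedComponentsWithStats(b[195:250,290:360])
for i in range(1,n):
    if st[i,4]>15:
        yy,xx=np.where(l==i);P=np.array([ray('side',(x+290,y+195),.027)[:2] for x,y in zip(xx,yy)])
        c,s_=np.cos(np.radians(YAW)),np.sin(np.radians(YAW));Q=(P-FO)@np.array([[c,-s_],[s_,c]])
        print(st[i,4],'fixture x range',np.percentile(Q[:,0],[5,50,95]).round(4),'y',Q[:,1].min().round(3),Q[:,1].max().round(3))
E
```

```text
46 285 225
73 fixture x range [0.0544 0.0585 0.065 ] y -0.139 -0.012
94 fixture x range [0.0182 0.023  0.0271] y -0.122 0.037
```

Call:
drive_tool(
  plan=[
    [[0.015, 0.002, 0], [0, 0, 0], 0],
    [[0.03, 0.002, 0], [0, 0, 0], 0],
    [[0.04, 0.002, 0], [0, 0, 0], 0],
    [[0.043, 0.002, 0], [0, 0, 0], 0],
    [[0.046, 0.002, 0], [0, 0, 0], 0],
    [[0.048, 0.002, 0], [0, 0, 0], 0],
    [[0.048, 0.002, 0], [0, 0, 0], 0],
  ],
)

```text
clock: 24.72
tool_pos: [0.6351, 0.029, 0.023]
orientation: [-69.5, 89.9, 17.4]
force: [-0.1, 0.7, -1.3]
opening: 0.0142
```

```bash
python3 - <<'E'
from h import *
go([*(fx(.0407,.088)),.015],176.75);print(ctrl.get_obs()['moment'])
a=snap('side');o,r,j=state();tp=o['tool_pos']
O=((5,110,60),(22,255,255))
x0=[tp[0]+.003,tp[1]+.003,tp[2]-.005,-3.25,0,0]
for b in[(290,222,335,265)]:
  for fr in([0,1,3],[0,1,2,3]): print(fr,fitbox(a,*O,b,x0,fr))
E
```

```text
clock 24.72 q6 -23.3 jaw 176.9 -> 176.8 tcp [0.6351 0.029  0.023 ] F [-0.1  0.7 -1.3] open 0.0142
  shift [0.008, -0.0017, -0.0013] turn [0.1, 0.0, 0.1]
[0.06241521 0.10927688 0.05958575]
[0, 1, 3] (array([ 0.6367,  0.0332,  0.0182, -4.0977,  0.    ,  0.    ]), np.float64(0.12), np.float64(0.048))
[0, 1, 2, 3] (array([ 0.6365,  0.0341,  0.0188, -4.1564,  0.    ,  0.    ]), np.float64(0.12), np.float64(0.049))
```

Call:
drive_tool(
  plan=[
    [[0.002, 0, 0], [0, 0, 0], 0],
    [[0.004, 0, 0], [0, 0, 0], 0],
    [[0.006, 0, 0], [0, 0, 0], 0],
    [[0.007, 0, 0], [0, 0, 0], 0],
    [[0.007, 0, 0], [0, 0, 0], 0],
  ],
)

```text
clock: 25.18
tool_pos: [0.6356, 0.029, 0.0178]
orientation: [-77.3, 89.8, 9.6]
force: [-4.9, 0.8, 10.2]
opening: 0.0138
```

```bash
python3 - <<'E'
from h import *
go([*(fx(.0407,.088)),.015],176.75);print(ctrl.get_obs()['moment'])
a=snap('side');o,r,j=state();tp=o['tool_pos']
O=((5,110,60),(22,255,255))
x0=[tp[0]+.0015,tp[1]+.003,.012,-3.25,0,0]
for b in[(290,225,335,268)]:
  for fr in([0,1,3],[0,1,2,3]): print(fr,fitbox(a,*O,b,x0,fr))
E
```

```text
clock 25.18 q6 -23.3 jaw 176.9 -> 176.8 tcp [0.6356 0.029  0.0178] F [-4.9  0.8 10.2] open 0.0138
  shift [0.0028, -0.0013, -0.0014] turn [0.1, 0.0, 0.2]
[ 0.307045    1.78613823 -0.05044884]
[0, 1, 3] (array([ 0.6386,  0.0313,  0.012 , -2.7342,  0.    ,  0.    ]), np.float64(0.101), np.float64(0.05))
[0, 1, 2, 3] (array([ 0.6384,  0.0323,  0.0127, -2.6319,  0.    ,  0.    ]), np.float64(0.101), np.float64(0.051))
```

Call:
drive_tool(
  plan=[
    [[-0.0008, 0, 0], [0, 0, 0], 0],
    [[-0.0008, 0, -0.004], [0, 0, 0], 0],
    [[-0.0008, 0, -0.008], [0, 0, 0], 0],
    [[-0.0008, 0, -0.012], [0, 0, 0], 0],
    [[-0.0008, 0, -0.016], [0, 0, 0], 0],
    [[-0.0008, 0, -0.02], [0, 0, 0], 0],
    [[-0.0008, 0, -0.02], [0, 0, 0], 0],
  ],
)

```text
clock: 25.82
tool_pos: [0.6342, 0.008, 0.0183]
orientation: [-78.0, 89.9, 8.9]
force: [0.2, 0.2, -0.6]
opening: 0.0139
```

```bash
python3 - <<'E'
from h import *
go([*(fx(.0407,-.09)),.0155],176.75);print(ctrl.get_obs()['moment'])
a=snap('side');o,r,j=state();tp=o['tool_pos']
O=((5,110,60),(22,255,255))
x0=[tp[0]+.0015,tp[1]+.003,.012,-3.25,0,0]
for b in[(290,215,335,268)]:
  for fr in([0,1,3],[0,1,2,3]): print(fr,fitbox(a,*O,b,x0,fr))
E
```

```text
clock 25.82 q6 -21.5 jaw 176.8 -> 176.8 tcp [0.6342 0.008  0.0183] F [ 0.2  0.2 -0.6] open 0.0139
  shift [0.0027, -0.0013, -0.1583] turn [0.1, 0.0, 0.1]
[ 0.06011509  0.11012283 -0.04934183]
[0, 1, 3] (array([ 0.638 ,  0.0098,  0.012 , -3.9392,  0.    ,  0.    ]), np.float64(0.144), np.float64(0.033))
[0, 1, 2, 3] (array([ 0.6376,  0.0109,  0.0129, -3.451 ,  0.    ,  0.    ]), np.float64(0.144), np.float64(0.037))
```

Call:
drive_tool(
  plan=[
    [[0, 0.0007, -0.004], [0, 0, 0], 0],
    [[0, 0.0007, -0.008], [0, 0, 0], 0],
    [[0, 0.0007, -0.012], [0, 0, 0], 0],
    [[0, 0.0007, -0.016], [0, 0, 0], 0],
    [[0, 0.0007, -0.02], [0, 0, 0], 0],
    [[0, 0.0007, -0.024], [0, 0, 0], 0],
    [[0, 0.0007, -0.028], [0, 0, 0], 0],
    [[0, 0.0007, -0.032], [0, 0, 0], 0],
    [[0, 0.0007, -0.032], [0, 0, 0], 0],
  ],
)

```text
clock: 26.62
tool_pos: [0.6318, -0.0243, 0.0183]
orientation: [-78.4, 89.9, 8.4]
force: [-0.5, 0.2, -1.4]
opening: 0.0137
```

```bash
python3 - <<'E'
from h import *
go([*(fx(.0400,-.09)),.0175],176.75);print(ctrl.get_obs()['moment'])
E
```

```text
clock 26.62 q6 -18.7 jaw 176.8 -> 176.8 tcp [ 0.6318 -0.0243  0.0183] F [-0.5  0.2 -1.4] open 0.0137
  shift [0.0007, -0.0013, -0.1259] turn [0.0, 0.0, 0.1]
[ 0.0103183   0.09182264 -0.0316138 ]
```

Call:
drive_tool(
  plan=[
    [[0, 0, -0.006], [0, 0, 0], 0],
    [[0, 0, -0.012], [0, 0, 0], 0],
    [[0, 0, -0.018], [0, 0, 0], 0],
    [[0, 0, -0.024], [0, 0, 0], 0],
    [[0, 0, -0.03], [0, 0, 0], 0],
    [[0, 0, -0.036], [0, 0, 0], 0],
    [[0, 0, -0.044], [0, 0, 0], 0],
    [[0, 0, -0.052], [0, 0, 0], 0],
    [[0, 0, -0.06], [0, 0, 0], 0],
    [[0, 0, -0.068], [0, 0, 0], 0],
    [[0, 0, -0.076], [0, 0, 0], 0],
    [[0, 0, -0.084], [0, 0, 0], 0],
    [[0, 0, -0.092], [0, 0, 0], 0],
    [[0, 0, -0.1], [0, 0, 0], 0],
    [[0, 0, -0.108], [0, 0, 0], 0],
    [[0, 0, -0.115], [0, 0, 0], 0],
    [[0, 0, -0.115], [0, 0, 0], 0],
    [[0.001, 0, -0.115], [0, 0, 0], 0],
  ],
)

```text
clock: 28.12
tool_pos: [0.6255, -0.1399, 0.0178]
orientation: [-88.6, 89.8, -1.8]
force: [-4.9, -1.8, 12.1]
opening: 0.0135
```

```bash
python3 - <<'E'
from h import *
go([*(fx(.0400,-.09)),.0175],176.75);print(ctrl.get_obs()['moment'])
a=snap('side');cv2.imwrite('pics/s14.png',cv2.resize(a[180:280,280:420],(784,560),interpolation=cv2.INTER_CUBIC))
E
```

```text
clock 28.12 q6 -8.1 jaw 176.8 -> 176.8 tcp [ 0.6255 -0.1399  0.0178] F [-4.9 -1.8 12.1] open 0.0135
  shift [0.0003, -0.0011, -0.0102] turn [0.0, 0.0, 0.2]
[-0.94986091  1.88258808 -0.03223075]
```

View pics/s14.png

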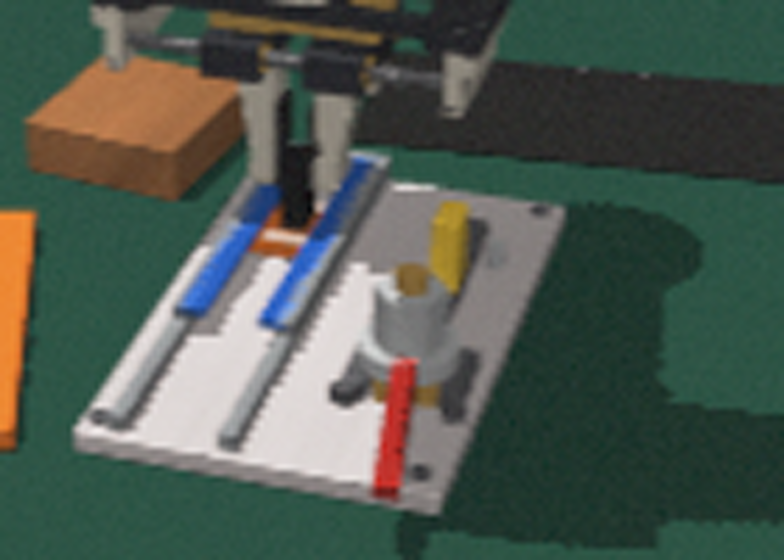

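Call:
drive_tool(
  plan=[
    [[-0.0007, 0, 0], [0, 0, 0], 0],
    [[-0.0007, 0, 0], [0, 0, 0], 0.4],
    [[-0.0007, 0, 0], [0, 0, 0], 0.4],
    [[-0.0007, 0, 0], [0, 0, 0], 0.4],
    [[-0.0007, 0, 0], [0, 0, 0], 0.4],
    [[-0.015, 0, 0], [0, 0, 0], 0.4],
    [[-0.04, 0, 0], [0, 0, 0], 0.5],
    [[-0.08, 0, 0], [0, 0, 0], 0.6],
    [[-0.12, 0, 0], [0, 0, 0], 0.6],
    [[-0.12, -0.05, 0], [0, 0, 0], 0.6],
    [[-0.12, -0.05, -0.04], [0, 0, 0], 0.6],
    [[-0.12, -0.05, -0.06], [0, 0, 0], 0.6],
    [[-0.12, -0.05, -0.06], [0, 0, 0], 0.6],
  ],
)

```text
clock: 29.25
tool_pos: [0.6717, -0.2055, 0.1374]
orientation: [-101.1, 89.9, -14.4]
force: [0.2, 0.7, -0.8]
opening: 0.0522
```

```bash
python3 - <<'E'
from h import *
a=snap('top','t15.png'); cols(a)
G=((45,100,60),(75,255,255))
print(fitbox(a,*G,(150,250,200,290),[.521,.358,0,-3.5,0,0],[0,1,3],'top'))
hsv=cv2.cvtColor(a,cv2.COLOR_BGR2HSV);m=cv2.inRange(hsv,(5,110,60),(22,255,255))[205:245,330:440];ys,xs=np.where(m)
if len(xs): print('orange in channel',len(xs),ray('top',(xs.mean()+330,ys.mean()+205),.02).round(4))
go([.5213,.3586,.08],86.5)
E
```

```text
orange (((532.6842651367188, 110.0238265991211), (0.0, 0.0), 0.0), 1, array([0.53268426, 0.11002383]))
green (((521.19482421875, 358.5652770996094), (55.90090560913086, 43.99542999267578), 86.16363525390625), 297, array([0.52168926, 0.35873521]))
(array([ 0.5204,  0.3576,  0.    , -2.5818,  0.    ,  0.    ]), np.float64(0.187), np.float64(0.185))
orange in channel 9 [ 0.6556 -0.2343  0.02  ]
clock 29.3 q6 -2.3 jaw 176.7 -> 266.5 tcp [ 0.6714 -0.2041  0.1373] F [-0.3 -0.4 -0.2] open 0.0525
  shift [0.0569, 0.1827, 0.553] turn [-89.8, -0.1, 0.1]
```

```bash
python3 - <<'E'
from h import *
go([.521,.359,.10],176.6)
E
```

```text
clock 29.3 q6 -2.3 jaw 176.7 -> 176.6 tcp [ 0.6714 -0.2041  0.1373] F [-0.3 -0.4 -0.2] open 0.0525
  shift [0.0369, 0.183, 0.5534] turn [0.1, -0.0, 0.1]
```

Call:
drive_tool(
  plan=[
    [[0, 0.183, 0.5534], [0, 0, 0], 0.6],
    [[0, 0.183, 0.5534], [0, 0, 0], 0.6],
    [[0, 0.183, 0.5534], [0, 0, 0], 0.6],
    [[0, 0.183, 0.5534], [0, 0, 0], 0.6],
    [[0, 0.183, 0.5534], [0, 0, 0], 0.6],
    [[0, 0.183, 0.5534], [0, 0, 0], 0.6],
    [[0, 0.183, 0.5534], [0, 0, 0], 0.6],
    [[0, 0.183, 0.5534], [0, 0, 0], 0.6],
    [[0, 0.183, 0.5534], [0, 0, 0], 0.6],
    [[0, 0.183, 0.5534], [0, 0, 0], 0.6],
    [[0, 0.183, 0.5534], [0, 0, 0], 0.6],
    [[0, 0.183, 0.5534], [0, 0, 0], 0.6],
    [[0, 0.183, 0.5534], [0, 0, 0], 0.6],
    [[0, 0.183, 0.5534], [0, 0, 0], 0.6],
    [[0, 0.183, 0.5534], [0, 0, 0], 0.6],
    [[0, 0.183, 0.5534], [0, 0, 0], 0.6],
    [[0.037, 0.183, 0.5534], [0, 0, 0], 0.6],
    [[0.037, 0.183, 0.5534], [0, 0, 0], 0.6],
  ],
)

```text
clock: 30.8
tool_pos: [0.518, 0.3567, 0.0949]
orientation: [142.0, 89.7, -131.4]
force: [-1.9, -1.1, -2.6]
opening: 0.0527
```

```bash
python3 - <<'E'
from h import *
a=snap('side')
G=((45,100,60),(75,255,255))
print([ (np.round(r['pixel']),ray('side',r['pixel'],0).round(3),round(r['confidence'],2)) for r in ctrl.landmark_of('side','carrier2')])
h=cv2.cvtColor(a,cv2.COLOR_BGR2HSV);n,l,s,c=cv2.connectedComponentsWithStats(cv2.inRange(h,*G)); print(s[(s[:,4]>15)&(s[:,4]<5000)])
print(fitbox(a,*G,(300,330,355,375),[.521,.359,0,-3.5,0,0],[0,1,3]))
go([.521,.359,.012],176.6)
E
```

```text
[(array([313., 397.]), array([0.523, 0.462, 0.   ]), 0.75), (array([378., 394.]), array([0.414, 0.43 , 0.   ]), 0.7), (array([288., 351.]), array([0.598, 0.369, 0.   ]), 0.63), (array([324., 354.]), array([0.527, 0.36 , 0.   ]), 0.4)]
[[313 342  10  21  80]
 [284 346  15  16  96]]
(array([ 0.5318,  0.3577,  0.    , 14.8088,  0.    ,  0.    ]), np.float64(4.496), np.float64(3.636))
clock 30.9 q6 -55.7 jaw 176.6 -> 176.6 tcp [0.5203 0.3575 0.0992] F [-0.7  0.3  0.5] open 0.0525
  shift [0.0872, -0.0006, 0.0018] turn [0.0, -0.2, 0.0]
```

Call:
drive_tool(
  plan=[
    [[0.03, -0.0006, 0.0015], [0, 0, 0], 0.6],
    [[0.055, -0.0006, 0.0015], [0, 0, 0], 0.6],
    [[0.075, -0.0006, 0.0015], [0, 0, 0], 0.6],
    [[0.085, -0.0006, 0.0015], [0, 0, 0], 0.6],
    [[0.087, -0.0006, 0.0015], [0, 0, 0], 0.4],
    [[0.087, -0.0006, 0.0015], [0, 0, 0], 0.3],
    [[0.087, -0.0006, 0.0015], [0, 0, 0], 0.2],
    [[0.087, -0.0006, 0.0015], [0, 0, 0], 0.1],
    [[0.087, -0.0006, 0.0015], [0, 0, 0], 0],
    [[0.087, -0.0006, 0.0015], [0, 0, 0], 0],
    [[0.087, -0.0006, 0.0015], [0, 0, 0], 0],
    [[0.087, -0.0006, 0.0015], [0, 0, 0], 0],
    [[0.087, -0.0006, 0.0015], [0, 0, 0], 0],
    [[0.087, -0.0006, 0.0015], [0, 0, 0], 0],
  ],
)

```text
clock: 32.07
tool_pos: [0.5212, 0.359, 0.0129]
orientation: [-164.0, 89.9, -77.4]
force: [-1.5, -0.4, 4.5]
opening: 0.0138
```

```bash
python3 - <<'E'
from h import *
go([*fx(.0407,.088),.10],176.75)
E
```

```text
clock 32.07 q6 -55.7 jaw 176.7 -> 176.8 tcp [0.5212 0.359  0.0129] F [-1.5 -0.4  4.5] open 0.0138
  shift [-0.0862, -0.1348, -0.3244] turn [-0.1, -0.1, 0.0]
```

Call:
drive_tool(
  plan=[
    [[-0.015, 0, 0], [0, 0, 0], 0],
    [[-0.045, 0, 0], [0, 0, 0], 0],
    [[-0.08, 0, 0], [0, 0, 0], 0],
    [[-0.09, -0.012, -0.03], [0, 0, 0], 0],
    [[-0.09, -0.025, -0.06], [0, 0, 0], 0],
    [[-0.09, -0.037, -0.09], [0, 0, 0], 0],
    [[-0.09, -0.05, -0.12], [0, 0, 0], 0],
    [[-0.09, -0.062, -0.15], [0, 0, 0], 0],
    [[-0.09, -0.075, -0.18], [0, 0, 0], 0],
    [[-0.09, -0.087, -0.21], [0, 0, 0], 0],
    [[-0.09, -0.1, -0.24], [0, 0, 0], 0],
    [[-0.09, -0.112, -0.27], [0, 0, 0], 0],
    [[-0.088, -0.125, -0.3], [0, 0, 0], 0],
    [[-0.086, -0.1348, -0.3244], [-0.1, -0.1, 0], 0],
    [[-0.07, -0.1348, -0.3244], [-0.1, -0.1, 0], 0],
    [[-0.056, -0.1348, -0.3244], [-0.1, -0.1, 0], 0],
    [[-0.056, -0.1348, -0.3244], [-0.1, -0.1, 0], 0],
    [[-0.056, -0.1348, -0.3244], [-0.1, -0.1, 0], 0],
  ],
)

```text
clock: 33.57
tool_pos: [0.636, 0.0271, 0.0689]
orientation: [134.6, 89.9, -138.6]
force: [1.0, 0.8, -1.0]
opening: 0.0139
```

```bash
python3 - <<'E'
from h import *
a=snap('side','s16.png');o,r,j=state();tp=o['tool_pos']
G=((45,100,60),(75,255,255))
x0=[tp[0]+.0015,tp[1]+.003,tp[2]-.013,-3.25,0,0]
h=cv2.cvtColor(a,cv2.COLOR_BGR2HSV);n,l,s,c=cv2.connectedComponentsWithStats(cv2.inRange(h,*G)); print(s[(s[:,4]>15)&(s[:,4]<5000)])
for fr in([0,1,3],[0,1,2,3],[0,1,2,3,4]): print(fitbox(a,*G,(290,205,345,260),x0,fr))
go([*fx(.0407,.088),.028],176.75)
E
```

```text
[[303 229  22  14 122]
 [284 346  15  16  95]]
(array([ 0.639 ,  0.0298,  0.0568, -3.2581,  0.    ,  0.    ]), np.float64(0.066), np.float64(0.041))
(array([ 0.6387,  0.0315,  0.0575, -3.0638,  0.    ,  0.    ]), np.float64(0.066), np.float64(0.039))
(array([ 0.6387,  0.0314,  0.0575, -2.5241,  1.7438,  0.    ]), np.float64(0.066), np.float64(0.016))
clock 33.62 q6 -23.3 jaw 176.8 -> 176.8 tcp [0.6368 0.0275 0.0698] F [-0.4  0.9 -0.8] open 0.0138
  shift [0.0418, -0.0, 0.0001] turn [0.0, -0.1, 0.0]
```

Call:
drive_tool(
  plan=[
    [[0.015, 0.001, 0], [0, 0, 0], 0],
    [[0.028, 0.001, 0], [0, 0, 0], 0],
    [[0.034, 0.001, 0], [0, 0, 0], 0],
    [[0.038, 0.001, 0], [0, 0, 0], 0],
    [[0.041, 0.001, 0], [0, 0, 0], 0],
    [[0.044, 0.001, 0], [0, 0, 0], 0],
    [[0.045, 0.001, 0], [0, 0, 0], 0],
    [[0.045, 0.001, 0], [0, 0, 0], 0],
  ],
)

```text
clock: 34.28
tool_pos: [0.636, 0.0276, 0.0252]
orientation: [-148.2, 89.9, -61.4]
force: [-0.2, -0.3, -1.2]
opening: 0.0133
```

```bash
python3 - <<'E'
from h import *
a=snap('side');o,r,j=state();tp=o['tool_pos']
G=((45,100,60),(75,255,255))
x0=[tp[0]+.002,tp[1]+.003,tp[2]-.013,-3.25,0,0]
for fr in([0,1,2,3],[0,1,2,3,4]): print(fitbox(a,*G,(290,215,345,270),x0,fr))
go([*fx(.0407,.088),.026],176.75)
E
```

```text
(array([ 0.6382,  0.0297,  0.0137, -3.0279,  0.    ,  0.    ]), np.float64(0.162), np.float64(0.148))
(array([ 0.6386,  0.0285,  0.0121, -2.7029,  4.2214,  0.    ]), np.float64(0.162), np.float64(0.074))
clock 34.33 q6 -23.3 jaw 176.8 -> 176.8 tcp [0.6361 0.0276 0.0253] F [ 0.1 -0.3 -1. ] open 0.0135
  shift [-0.0007, -0.0008, -0.0] turn [0.0, -0.1, 0.0]
```

Call:
drive_tool(
  plan=[
    [[0.0008, 0, 0], [0, 0, 0], 0],
    [[0.0008, 0, -0.005], [0, 0, 0], 0],
    [[0.0008, 0, -0.01], [0, 0, 0], 0],
    [[0.0008, 0, -0.015], [0, 0, 0], 0],
    [[0.0008, 0, -0.02], [0, 0, 0], 0],
    [[0.0008, 0, -0.025], [0, 0, 0], 0],
    [[0.0008, 0, -0.03], [0, 0, 0], 0],
    [[0.0008, 0, -0.034], [0, 0, 0], 0],
    [[0.0008, 0, -0.038], [0, 0, 0], 0],
    [[0.0008, 0, -0.042], [0, 0, 0], 0],
    [[0.0008, 0, -0.042], [0, 0, 0], 0],
  ],
)

```text
clock: 35.25
tool_pos: [0.634, -0.015, 0.0249]
orientation: [-125.5, 89.9, -38.8]
force: [-0.4, 0.7, 4.6]
opening: 0.0135
```

```bash
python3 - <<'E'
from h import *
go([*fx(.0400,-.022),.0245],176.75);print(ctrl.get_obs()['moment'])
E
```

```text
clock 35.25 q6 -19.6 jaw 176.8 -> 176.8 tcp [ 0.634  -0.015   0.0249] F [-0.4  0.7  4.6] open 0.0135
  shift [0.0004, 0.0003, -0.0673] turn [0.0, -0.1, 0.1]
[ 0.04160667  0.00825274 -0.01735486]
```

Call:
drive_tool(
  plan=[
    [[-0.0003, 0, -0.004], [0, 0, 0], 0],
    [[-0.0003, 0, -0.009], [0, 0, 0], 0],
    [[-0.0003, 0, -0.014], [0, 0, 0], 0],
    [[-0.0003, 0, -0.019], [0, 0, 0], 0],
    [[-0.0003, 0, -0.025], [0, 0, 0], 0],
    [[-0.0003, 0, -0.031], [0, 0, 0], 0],
    [[-0.0003, 0, -0.037], [0, 0, 0], 0],
    [[-0.0003, 0, -0.043], [0, 0, 0], 0],
    [[-0.0003, 0, -0.049], [0, 0, 0], 0],
    [[-0.0003, 0, -0.055], [0, 0, 0], 0],
    [[-0.0003, 0, -0.061], [0, 0, 0], 0],
    [[-0.0003, 0, -0.066], [0, 0, 0], 0],
    [[-0.0003, 0, -0.068], [0, 0, 0], 0],
    [[-0.0003, 0, -0.068], [0, 0, 0], 0],
  ],
)

```text
clock: 36.42
tool_pos: [0.6298, -0.0837, 0.025]
orientation: [-143.2, 89.9, -56.5]
force: [-0.3, 0.0, 0.1]
opening: 0.0135
```

```bash
python3 - <<'E'
from h import *
go([*fx(.0400,-.022),.0245],176.75);print(ctrl.get_obs()['moment'])
a=snap('side','s17.png');cv2.imwrite('pics/s17c.png',cv2.resize(a[180:280,280:420],(784,560),interpolation=cv2.INTER_CUBIC))
E
```

```text
clock 36.42 q6 -13.4 jaw 176.7 -> 176.8 tcp [ 0.6298 -0.0837  0.025 ] F [-0.3  0.   0.1] open 0.0135
  shift [0.0005, 0.0, 0.0014] turn [-0.0, -0.1, 0.1]
[-0.08854358  0.0649735   0.00309334]
```

View pics/s17c.png

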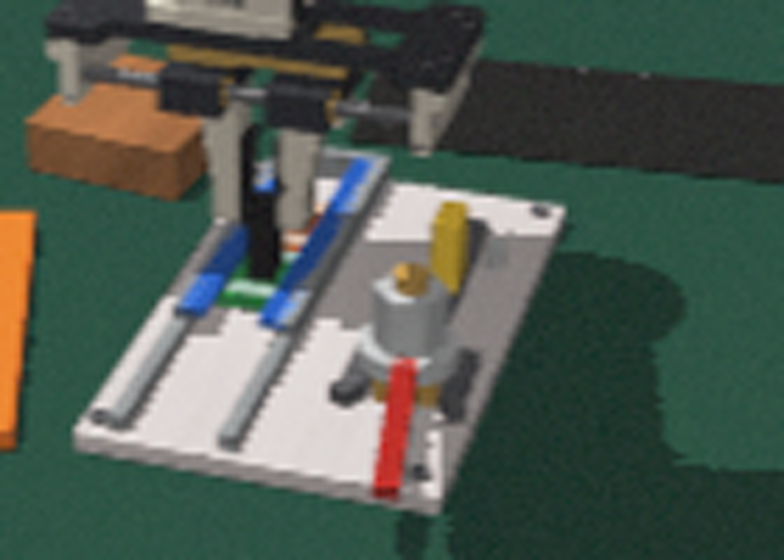

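Call:
drive_tool(
  plan=[
    [[0, 0, -0.003], [0, 0, 0], 0],
    [[0, 0, -0.006], [0, 0, 0], 0],
    [[0, 0, -0.009], [0, 0, 0], 0],
    [[0, 0, -0.01], [0, 0, 0], 0],
    [[0.0005, 0, -0.01], [0, 0, 0], 0.2],
    [[0.0005, 0, -0.01], [0, 0, 0], 0.4],
    [[0, 0, -0.01], [0, 0, 0], 0.4],
    [[0, 0, -0.01], [0, 0, 0], 0.4],
    [[0, 0, -0.01], [0, 0, 0], 0.4],
    [[-0.015, 0, -0.01], [0, 0, 0], 0.4],
    [[-0.04, 0, -0.01], [0, 0, 0], 0.5],
    [[-0.08, 0, -0.01], [0, 0, 0], 0.6],
    [[-0.12, 0, -0.01], [0, 0, 0], 0.6],
    [[-0.12, 0, -0.01], [0, 0, 0], 0.6],
  ],
)

```text
clock: 37.63
tool_pos: [0.6339, -0.0935, 0.1542]
orientation: [-95.7, 89.2, -8.8]
force: [1.0, 0.3, 0.5]
opening: 0.0515
```

```bash
python3 - <<'E'
from h import *
go([.5437,-.0092,.09],276.1,near=False)
o,r,j=state();print(j)
E
```

```text
clock 37.63 q6 -12.5 jaw 176.8 -> 276.1 tcp [ 0.6339 -0.0935  0.1542] F [1.  0.3 0.5] open 0.0515
  shift [0.0628, 0.0956, 0.0793] turn [-99.3, -0.7, 0.5]
176.830204727987
```

Call:
drive_tool(
  plan=[
    [[0.01, 0.02, 0.015], [-6.5, 0, 0], 0.6],
    [[0.01, 0.04, 0.03], [-13, 0, 0], 0.6],
    [[0.01, 0.06, 0.05], [-19.5, 0, 0], 0.6],
    [[0.01, 0.08, 0.065], [-26, 0, 0], 0.6],
    [[0.01, 0.0956, 0.0793], [-33, 0, 0], 0.6],
    [[0.01, 0.0956, 0.0793], [-39.5, 0, 0], 0.6],
    [[0.01, 0.0956, 0.0793], [-46, 0, 0], 0.6],
    [[0.01, 0.0956, 0.0793], [-53, 0, 0], 0.6],
    [[0.01, 0.0956, 0.0793], [-60, 0, 0], 0.6],
    [[0.01, 0.0956, 0.0793], [-67, 0, 0], 0.6],
    [[0.01, 0.0956, 0.0793], [-74, 0, 0], 0.6],
    [[0.02, 0.0956, 0.0793], [-81, -0.5, 0.4], 0.6],
    [[0.03, 0.0956, 0.0793], [-87, -0.6, 0.4], 0.6],
    [[0.05, 0.0956, 0.0793], [-93, -0.7, 0.5], 0.6],
    [[0.06, 0.0956, 0.0793], [-99.3, -0.7, 0.5], 0.6],
    [[0.06, 0.0956, 0.0793], [-99.3, -0.7, 0.5], 0.6],
    [[0.06, 0.0956, 0.0793], [-99.3, -0.7, 0.5], 0.6],
  ],
)

```text
clock: 39.05
tool_pos: [0.5435, -0.0093, 0.0926]
orientation: [51.1, 89.9, -122.9]
force: [-0.4, 0.4, 0.7]
opening: 0.0525
```

```bash
python3 - <<'E'
from h import *
go([.5437,-.0092,.024],276.1-360,near=False)
a=snap('side','s18.png')
for nm,lo,hi,z in[('keeper',(0,120,90),(6,255,255),.033),('grip',(22,120,90),(35,255,255),.04)]:
    m=cv2.inRange(cv2.cvtColor(a,cv2.COLOR_BGR2HSV),lo,hi);k=np.zeros_like(m);k[205:280,330:375]=m[205:280,330:375];print(nm,rect('side',k>0,z)[:2])
    m0=cv2.inRange(cv2.cvtColor(cv2.imread('pics/s17.png'),cv2.COLOR_BGR2HSV),lo,hi);k=np.zeros_like(m0);k[205:280,330:375]=m0[205:280,330:375];print(nm,rect('side',k>0,z)[:2])
E
```

```text
clock 39.05 q6 76.2 jaw -84.0 -> -83.9 tcp [ 0.5435 -0.0093  0.0926] F [-0.4  0.4  0.7] open 0.0525
  shift [0.0686, -0.0002, -0.0003] turn [-0.1, 0.0, -0.0]
keeper (((538.8970947265625, 55.48219680786133), (11.736835479736328, 109.0173568725586), 6.6220808029174805), 113)
keeper (((538.6980590820312, 55.455238342285156), (11.54773235321045, 108.96359252929688), 7.119151592254639), 113)
grip (((544.2387084960938, -97.94104766845703), (13.794953346252441, 84.42060852050781), 10.057104110717773), 77)
grip (((543.4170532226562, -98.25682067871094), (15.134578704833984, 84.57774353027344), 7.235299110412598), 80)
```

Call:
drive_tool(
  plan=[
    [[0.03, 0, 0], [0, 0, 0], 0.6],
    [[0.05, 0, 0], [0, 0, 0], 0.6],
    [[0.062, 0, 0], [0, 0, 0], 0.6],
    [[0.068, 0, 0], [0, 0, 0], 0.6],
    [[0.0685, 0, 0], [0, 0, 0], 0.4],
    [[0.0685, 0, 0], [0, 0, 0], 0.3],
    [[0.0685, 0, 0], [0, 0, 0], 0.2],
    [[0.0685, 0, 0], [0, 0, 0], 0],
    [[0.0685, 0, 0], [0, 0, 0], 0],
    [[0.0685, 0, 0], [0, 0, 0], 0],
    [[0.0685, 0, 0], [0, 0, 0], 0],
  ],
)

```text
clock: 40.02
tool_pos: [0.5451, -0.0095, 0.0261]
orientation: [163.1, 89.8, -10.9]
force: [0.2, -4.1, 5.9]
opening: 0.0294
```

```bash
python3 - <<'E'
from h import *
go([.5437,-.0092,.024],176.75);print(ctrl.get_obs()['moment'])
E
```

```text
clock 40.02 q6 76.2 jaw -84.1 -> -3.3 tcp [ 0.5451 -0.0095  0.0261] F [ 0.2 -4.1  5.9] open 0.0294
  shift [0.0021, -0.0004, 0.0014] turn [-80.8, -0.1, -0.2]
[-1.54189483  0.15021831  0.07178167]
```

Call:
drive_tool(
  plan=[
    [[0, 0, 0.001], [4, 0, 0], 0],
    [[0, 0, 0.001], [8, 0, 0], 0],
    [[0, 0, 0.001], [12, 0, 0], 0],
    [[0, 0, 0.001], [16, 0, 0], 0],
    [[0, 0, 0.001], [20, 0, 0], 0],
    [[0, 0, 0.001], [25, 0, 0], 0],
    [[0, 0, 0.001], [30, 0, 0], 0],
    [[0, 0, 0.001], [35, 0, 0], 0],
    [[0, 0, 0.001], [40, 0, 0], 0],
    [[0, 0, 0.001], [45, 0, 0], 0],
    [[0, 0, 0.001], [50, 0, 0], 0],
    [[0, 0, 0.001], [50, 0, 0], 0],
  ],
)

```text
clock: 41.02
tool_pos: [0.5446, -0.0104, 0.0262]
orientation: [-158.9, 89.8, -23.2]
force: [3.4, -7.8, -4.5]
opening: 0.0297
```

```bash
python3 - <<'E'
from h import *
go([.5437,-.0092,.025],176.75);print(ctrl.get_obs()['moment'])
E
```

```text
clock 41.02 q6 25.8 jaw -134.3 -> -183.2 tcp [ 0.5446 -0.0104  0.0262] F [ 3.4 -7.8 -4.5] open 0.0297
  shift [0.0012, -0.0003, 0.0015] turn [48.9, -0.2, 0.2]
[-2.95551839 -1.45760155  0.02122123]
```

Call:
drive_tool(
  plan=[
    [[0, 0, 0.0007], [4, 0, 0], 0],
    [[0, 0, 0.001], [8, 0, 0], 0],
    [[0, 0, 0.001], [12, 0, 0], 0],
    [[0, 0, 0.001], [16, 0, 0], 0],
    [[0, 0, 0.001], [20, 0, 0], 0],
    [[0, 0, 0.001], [24, 0, 0], 0],
    [[0, 0, 0.001], [28, 0, 0], 0],
    [[0, 0, 0.001], [32, 0, 0], 0],
    [[0, 0, 0.001], [36, 0, 0], 0],
    [[0, 0, 0.001], [40, 0, 0], 0],
    [[0, 0, 0.001], [44, 0, 0], 0],
    [[0, 0, 0.001], [47, 0, 0], 0],
    [[0, 0, 0.001], [47, 0, 0], 0],
  ],
)

```text
clock: 42.1
tool_pos: [0.5438, -0.011, 0.0262]
orientation: [-130.9, 89.7, -42.5]
force: [3.1, -8.1, -4.2]
opening: 0.0296
```

```bash
cat >> h.py <<'E'
def keeper(a):
    m=cv2.inRange(cv2.cvtColor(a,cv2.COLOR_BGR2HSV),(0,120,90),(6,255,255));k=np.zeros_like(m);k[205:280,290:375]=m[205:280,290:375]
    ys,xs=np.where(k>0);P=np.array([ray('side',(x,y),.033)[:2] for x,y in zip(xs,ys)]);v=cv2.fitLine((P*1000).astype(np.float32),cv2.DIST_HUBER,0,.01,.01).ravel()
    print('keeper dir',np.degrees(np.arctan2(v[1],v[0])).round(1),'fixture rel',np.degrees(np.arctan2(v[1],v[0])).round(1)-YAW,len(P))
E
python3 - <<'E'
from h import *
go([.5437,-.0092,.025],176.75);print(ctrl.get_obs()['moment'])
keeper(snap('side'));keeper(cv2.imread('pics/side0.png'));keeper(cv2.imread('pics/s17.png'))
E
```

```text
clock 42.1 q6 -21.4 jaw 178.5 -> 176.8 tcp [ 0.5438 -0.011   0.0262] F [ 3.1 -8.1 -4.2] open 0.0296
  shift [0.0012, 0.0001, 0.0018] turn [1.7, -0.2, 0.2]
[-3.44991577 -1.18248702  0.12210088]
keeper dir -1.5 fixture rel 1.75 145
keeper dir 5.4 fixture rel 8.65 143
keeper dir -83.3 fixture rel -80.05 113
```

Call:
drive_tool(
  plan=[
    [[0, 0, 0.0015], [2, 0, 0], 0],
    [[0, 0, 0.0015], [4, 0, 0], 0],
    [[0, 0, 0.0015], [6, 0, 0], 0],
    [[0, 0, 0.0015], [7, 0, 0], 0],
    [[0, 0, 0.0015], [7, 0, 0], 0],
  ],
)

```text
clock: 42.57
tool_pos: [0.5436, -0.0109, 0.0262]
orientation: [-140.9, 89.7, -59.3]
force: [3.4, -10.3, -4.0]
opening: 0.0303
```

```bash
python3 - <<'E'
from h import *
go([.5437,-.0092,.025],176.75);print(ctrl.get_obs()['moment'])
keeper(snap('side'))
E
```

```text
clock 42.57 q6 -28.5 jaw 171.5 -> 176.8 tcp [ 0.5436 -0.0109  0.0262] F [  3.4 -10.3  -4. ] open 0.0303
  shift [0.0012, 0.0002, 0.0017] turn [-5.2, -0.2, 0.2]
[-3.92303435 -1.1888895   0.27911901]
keeper dir -9.0 fixture rel -5.75 139
```

Call:
drive_tool(
  plan=[
    [[0, 0, 0], [1.5, 0, 0], 0],
    [[0, 0, 0], [3, 0, 0], 0],
    [[0, 0, 0], [4, 0, 0], 0],
    [[0, 0, 0], [4, 0, 0], 0],
  ],
)

```text
clock: 42.95
tool_pos: [0.5435, -0.0113, 0.0262]
orientation: [-140.4, 89.7, -62.8]
force: [1.8, -5.3, -3.5]
opening: 0.0294
```

```bash
python3 - <<'E'
from h import *
go([.5437,-.0092,.025],176.75);print(ctrl.get_obs()['moment'])
keeper(snap('side'))
E
```

```text
clock 42.95 q6 -32.5 jaw 167.6 -> 176.8 tcp [ 0.5435 -0.0113  0.0262] F [ 1.8 -5.3 -3.5] open 0.0294
  shift [0.0012, 0.0003, 0.0021] turn [-9.2, -0.3, 0.2]
[-1.90322372 -0.6710544   0.2274711 ]
keeper dir -12.9 fixture rel -9.65 130
```

Call:
drive_tool(
  plan=[
    [[0, 0, 0], [1, 0, 0], 0],
    [[0, 0, 0], [2, 0, 0], 0],
    [[0, 0, 0], [3, 0, 0], 0],
    [[0, 0, 0], [3, 0, 0], 0],
    [[0, 0, 0], [3, 0, 0], 0],
  ],
)

```text
clock: 43.42
tool_pos: [0.5435, -0.0113, 0.0262]
orientation: [-139.0, 89.7, -64.4]
force: [0.6, -4.5, -3.9]
opening: 0.0298
```

```bash
python3 - <<'E'
from h import *
go([.5437,-.0092,.025],176.75);o=ctrl.get_obs();print(o['moment'],o['tau'][5])
a=snap('side','s19.png');keeper(a)
cv2.imwrite('pics/s19c.png',cv2.resize(a[205:265,325:385],(600,600),interpolation=cv2.INTER_CUBIC))
E
```

```text
clock 43.42 q6 -35.4 jaw 164.6 -> 176.8 tcp [ 0.5435 -0.0113  0.0262] F [ 0.6 -4.5 -3.9] open 0.0298
  shift [0.0012, 0.0004, 0.0021] turn [-12.1, -0.3, 0.2]
[-1.67835183 -0.49007781  0.47065912] -0.5822576768696308
keeper dir -15.7 fixture rel -12.45 126
```

Call:
drive_tool(
  plan=[
    [[0, 0, 0], [0, 0, 0], 0],
    [[0, 0, 0], [0, 0, 0], 0],
    [[0, 0, 0], [-2, 0, 0], 0],
    [[0, 0, 0], [-4, 0, 0], 0],
    [[0, 0, 0], [-6, 0, 0], 0],
    [[0, 0, 0], [-8, 0, 0], 0],
    [[0, 0, 0], [-10, 0, 0], 0],
    [[0, 0, 0], [-10, 0, 0], 0],
    [[0, 0, 0], [-10, 0, 0], 0],
  ],
)

```text
clock: 44.22
tool_pos: [0.5437, -0.0113, 0.0262]
orientation: [-144.6, 89.7, -60.1]
force: [2.1, -4.8, -4.0]
opening: 0.0296
```

```bash
python3 - <<'E'
from h import *
go([.5437,-.0092,.025],176.75);o=ctrl.get_obs();print(o['moment'],o['tau'][5])
a=snap('side','s20.png');keeper(a)
E
```

```text
clock 44.22 q6 -25.5 jaw 174.6 -> 176.8 tcp [ 0.5437 -0.0113  0.0262] F [ 2.1 -4.8 -4. ] open 0.0296
  shift [0.0012, 0.0002, 0.0021] turn [-2.2, -0.3, 0.2]
[-1.69525872 -0.92542466  0.14837999] 0.023678797879256308
keeper dir -5.5 fixture rel -2.25 140
```

Call:
drive_tool(
  plan=[
    [[0, 0, 0], [0, 0, 0], 0.3],
    [[0, 0, 0], [0, 0, 0], 0.6],
    [[0, 0, 0], [0, 0, 0], 0.6],
    [[0, 0, 0], [0, 0, 0], 0.6],
    [[0, 0, 0], [0, 0, 0], 0.6],
    [[-0.02, 0, 0], [0, 0, 0], 0.6],
    [[-0.05, 0, 0], [0, 0, 0], 0.6],
    [[-0.08, 0, 0], [0, 0, 0], 0.6],
    [[-0.1, 0, 0], [0, 0, 0], 0.6],
    [[-0.1, 0, 0], [0, 0, 0], 0.6],
  ],
)

```text
clock: 45.1
tool_pos: [0.5463, -0.0101, 0.1311]
orientation: [-102.5, 89.4, -17.9]
force: [0.8, 0.7, -0.8]
opening: 0.0526
```

```bash
python3 - <<'E'
from h import *
go([.5396,-.0935,.06],176.75)
a=snap('side','s21.png');keeper(a)
m=cv2.inRange(cv2.cvtColor(a,cv2.COLOR_BGR2HSV),(22,120,90),(35,255,255));k=np.zeros_like(m);k[205:250,345:375]=m[205:250,345:375]
ys,xs=np.where(k>0);print('grip px',xs.min(),xs.max(),ys.min(),ys.max())
C=[[i,jj,z] for i in(-.012,.012) for jj in(-.007,.007) for z in(.02,.06)]
c,s=np.cos(np.radians(86.75)),np.sin(np.radians(86.75))
P=np.array([proj('side',[.5396+c*i-s*q,-.0935+s*i+c*q,z]) for i,q,z in C]);print('pred',P.min(0).round(1),P.max(0).round(1))
E
```

```text
clock 45.1 q6 -25.4 jaw 174.6 -> 176.8 tcp [ 0.5463 -0.0101  0.1311] F [ 0.8  0.7 -0.8] open 0.0526
  shift [0.0714, -0.0004, -0.0835] turn [-2.1, -0.1, 0.6]
keeper dir -4.9 fixture rel -1.6500001 142
grip px 358 364 216 232
pred [357.  215.3] [364.7 233.1]
```

Call:
drive_tool(
  plan=[
    [[0, 0, -0.04], [-2, 0, 0.4], 0.6],
    [[0, -0.0004, -0.08], [-2.1, -0.1, 0.6], 0.6],
    [[0.02, -0.0004, -0.0835], [-2.1, -0.1, 0.6], 0.6],
    [[0.05, -0.0004, -0.0835], [-2.1, -0.1, 0.6], 0.6],
    [[0.08, -0.0004, -0.0835], [-2.1, -0.1, 0.6], 0.6],
    [[0.1, -0.0004, -0.0835], [-2.1, -0.1, 0.6], 0.6],
    [[0.112, -0.0004, -0.0835], [-2.1, -0.1, 0.6], 0.6],
    [[0.117, -0.0004, -0.0835], [-2.1, -0.1, 0.6], 0.6],
    [[0.117, -0.0004, -0.0835], [-2.1, -0.1, 0.6], 0.4],
    [[0.117, -0.0004, -0.0835], [-2.1, -0.1, 0.6], 0.2],
    [[0.117, -0.0004, -0.0835], [-2.1, -0.1, 0.6], 0],
    [[0.117, -0.0004, -0.0835], [-2.1, -0.1, 0.6], 0],
    [[0.117, -0.0004, -0.0835], [-2.1, -0.1, 0.6], 0],
    [[0.117, -0.0004, -0.0835], [-2.1, -0.1, 0.6], 0],
    [[0.117, -0.0004, -0.0835], [-2.1, -0.1, 0.6], 0],
    [[0.117, -0.0004, -0.0835], [-2.1, -0.1, 0.6], 0],
  ],
)

```text
clock: 46.48
tool_pos: [0.5384, -0.0937, 0.0126]
orientation: [113.0, 89.9, -160.3]
force: [-2.0, -0.1, 5.6]
opening: 0.0141
```

```bash
python3 - <<'E'
from h import *
go([*fx(-.05,-.095),.016],176.75);o=ctrl.get_obs();print(o['moment'])
E
```

```text
clock 46.48 q6 -14.0 jaw 176.7 -> 176.8 tcp [ 0.5384 -0.0937  0.0126] F [-2.  -0.1  5.6] open 0.0141
  shift [-0.0034, -0.0008, -0.0564] turn [-0.1, -0.1, -0.1]
[ 0.34667308  0.95985154 -0.07398432]
```

Call:
drive_tool(
  plan=[
    [[-0.0012, 0, -0.002], [0, 0, 0], 0],
    [[-0.0012, 0, -0.005], [0, 0, 0], 0],
    [[-0.0012, 0, -0.009], [0, 0, 0], 0],
    [[-0.0012, 0, -0.013], [0, 0, 0], 0],
    [[-0.0012, 0, -0.018], [0, 0, 0], 0],
    [[-0.0012, 0, -0.023], [0, 0, 0], 0],
    [[-0.0012, 0, -0.028], [0, 0, 0], 0],
    [[-0.0012, 0, -0.028], [0, 0, 0], 0],
  ],
)

```text
clock: 47.15
tool_pos: [0.5365, -0.1227, 0.0137]
orientation: [112.5, 89.8, -160.9]
force: [-0.3, 0.0, -2.7]
opening: 0.0137
```

```bash
python3 - <<'E'
from h import *
go([*fx(-.05,-.095),.016],176.75);o=ctrl.get_obs();print(o['moment'])
keeper(snap('side'))
E
```

```text
clock 47.15 q6 -11.0 jaw 176.6 -> 176.8 tcp [ 0.5365 -0.1227  0.0137] F [-0.3  0.  -2.7] open 0.0137
  shift [-0.0023, -0.001, -0.0274] turn [-0.1, -0.1, -0.1]
[-0.00696639  0.07678634 -0.01015708]
keeper dir -5.0 fixture rel -1.75 143
```

Call:
drive_tool(
  plan=[
    [[-0.001, -0.0005, -0.006], [0, 0, 0], 0],
    [[-0.001, -0.0005, -0.012], [0, 0, 0], 0],
    [[-0.001, -0.0005, -0.018], [0, 0, 0], 0],
    [[-0.001, -0.0005, -0.024], [0, 0, 0], 0],
    [[-0.001, -0.0005, -0.03], [0, 0, 0], 0],
    [[-0.002, -0.0005, -0.035], [0, 0, 0], 0],
    [[-0.01, -0.0005, -0.037], [0, 0, 0], 0],
    [[-0.03, -0.0005, -0.037], [0, 0, 0], 0],
    [[-0.06, -0.0005, -0.037], [0, 0, 0], 0],
    [[-0.09, -0.0005, -0.037], [0, 0, 0], 0],
    [[-0.1, -0.0005, -0.037], [0, 0, 0], 0],
    [[-0.1, -0.0005, -0.037], [0, 0, 0], 0],
  ],
)

```text
clock: 48.2
tool_pos: [0.5374, -0.1594, 0.1175]
orientation: [-100.7, 89.8, -14.1]
force: [0.8, -0.0, -2.2]
opening: 0.0138
```

```bash
python3 - <<'E'
from h import *
print('mat',ray('top',(478.7,277.5),.004))
h=cv2.cvtColor(cv2.imread('pics/top0.png'),cv2.COLOR_BGR2HSV);m=((h[...,2]<60)&(h[...,1]<110));k=np.zeros(m.shape,bool);k[215:340,440:515]=m[215:340,440:515];print(rect('top',k,.004))
go([.505,-.339,.10],107)
a=snap('side');keeper(a)
G=((45,100,60),(75,255,255));
for n,lo,hi in[('g',*G),('o',(5,110,60),(22,255,255))]:
    mm=cv2.inRange(cv2.cvtColor(a,cv2.COLOR_BGR2HSV),lo,hi)[205:245,310:345];ys,xs=np.where(mm);print(n,len(xs),ray('side',(xs.mean()+310,ys.mean()+205),.02).round(3) if len(xs) else None)
E
```

```text
mat [ 0.50909585 -0.33575878  0.004     ]
(((511.4677734375, -336.3548583984375), (240.4080352783203, 120.02841186523438), 2.5195746421813965), 4644, array([ 0.50517806, -0.33655333]))
clock 48.2 q6 -7.0 jaw 176.6 -> 107.0 tcp [ 0.5374 -0.1594  0.1175] F [ 0.8 -0.  -2.2] open 0.0138
  shift [0.0176, 0.0219, -0.1812] turn [69.6, 0.1, 0.2]
keeper dir -3.6 fixture rel -0.3499999 138
g 30 [ 0.637 -0.076  0.02 ]
o 83 [ 0.689 -0.18   0.02 ]
```

Call:
drive_tool(
  plan=[
    [[0, 0.002, -0.013], [6, 0, 0], 0],
    [[0, 0.004, -0.026], [12, 0, 0], 0],
    [[0, 0.006, -0.04], [18, 0, 0], 0],
    [[0, 0.008, -0.054], [24, 0, 0], 0],
    [[0, 0.01, -0.068], [30, 0, 0], 0],
    [[0, 0.011, -0.081], [36, 0, 0], 0],
    [[0, 0.012, -0.095], [42, 0, 0], 0],
    [[0, 0.014, -0.108], [48, 0, 0], 0],
    [[0, 0.016, -0.122], [54, 0, 0], 0],
    [[0, 0.018, -0.135], [60, 0, 0], 0],
    [[0, 0.02, -0.15], [66, 0, 0], 0],
    [[0, 0.0219, -0.165], [72, 0, 0], 0],
    [[0, 0.0219, -0.178], [78, 0.1, 0.2], 0],
    [[0, 0.0219, -0.178], [84, 0.1, 0.2], 0],
    [[0.02, 0.0219, -0.178], [84, 0.1, 0.2], 0],
    [[0.02, 0.0219, -0.178], [84, 0.1, 0.2], 0],
    [[0.02, 0.0219, -0.178], [84, 0.1, 0.2], 0],
  ],
)

```text
clock: 49.67
tool_pos: [0.5016, -0.3348, 0.0929]
orientation: [158.2, 89.5, 160.8]
force: [0.4, 0.0, -2.0]
opening: 0.0142
```

```bash
python3 - <<'E'
from h import *
go([.505,-.336,.006],92.5)
E
```

```text
clock 49.67 q6 -72.1 jaw 92.6 -> 92.5 tcp [ 0.5016 -0.3348  0.0929] F [ 0.4  0.  -2. ] open 0.0142
  shift [0.0868, -0.0016, 0.004] turn [0.1, -0.4, -0.2]
```

Call:
drive_tool(
  plan=[
    [[0.03, -0.0016, 0.004], [0, -0.4, -0.2], 0],
    [[0.06, -0.0016, 0.004], [0, -0.4, -0.2], 0],
    [[0.078, -0.0016, 0.004], [0, -0.4, -0.2], 0],
    [[0.084, -0.0016, 0.004], [0, -0.4, -0.2], 0],
    [[0.086, -0.0016, 0.004], [0, -0.4, -0.2], 0],
    [[0.0875, -0.0016, 0.004], [0, -0.4, -0.2], 0],
    [[0.0875, -0.0016, 0.004], [0, -0.4, -0.2], 0],
  ],
)

```text
clock: 50.25
tool_pos: [0.506, -0.3363, 0.0065]
orientation: [-47.6, 89.9, -44.9]
force: [-0.4, -0.6, -2.3]
opening: 0.0135
```

Call:
drive_tool(
  plan=[
    [[0.001, 0, 0], [0, 0, 0], 0],
    [[0.002, 0, 0], [0, 0, 0], 0],
    [[0.002, 0, 0], [0, 0, 0], 0],
  ],
)

```text
clock: 50.5
tool_pos: [0.5066, -0.3365, 0.0054]
orientation: [-34.8, 89.8, -32.2]
force: [0.4, -0.2, -2.7]
opening: 0.0136
```

Call:
drive_tool(
  plan=[
    [[0.001, 0, 0], [0, 0, 0], 0],
    [[0.0015, 0, 0], [0, 0, 0], 0],
    [[0.0015, 0, 0], [0, 0, 0], 0],
  ],
)

```text
clock: 50.75
tool_pos: [0.5071, -0.3367, 0.0046]
orientation: [-33.8, 89.8, -31.1]
force: [-0.1, 1.0, 3.0]
opening: 0.0139
```

Contact with the mat. Release and lift clear.

Call:
drive_tool(
  plan=[
    [[0, 0, 0], [0, 0, 0], 0.3],
    [[0, 0, 0], [0, 0, 0], 0.5],
    [[0, 0, 0], [0, 0, 0], 0.6],
    [[0, 0, 0], [0, 0, 0], 0.6],
    [[0, 0, 0], [0, 0, 0], 0.6],
    [[-0.02, 0, 0], [0, 0, 0], 0.6],
    [[-0.05, 0, 0], [0, 0, 0], 0.6],
    [[-0.09, 0, 0], [0, 0, 0], 0.6],
    [[-0.13, 0, 0], [0, 0, 0], 0.6],
    [[-0.17, 0, 0], [0, 0, 0], 0.6],
    [[-0.17, 0, -0.05], [0, 0, 0], 0.6],
    [[-0.17, -0.06, -0.1], [0, 0, 0], 0.6],
    [[-0.17, -0.12, -0.15], [0, 0, 0], 0.6],
    [[-0.17, -0.18, -0.2], [0, 0, 0], 0.6],
    [[-0.17, -0.2, -0.2], [0, 0, 0], 0.6],
    [[-0.17, -0.2, -0.2], [0, 0, 0], 0.6],
  ],
)

```text
clock: 52.08
tool_pos: [0.3399, -0.5066, 0.1749]
orientation: [-34.5, 89.7, -31.8]
force: [1.9, 0.1, 0.5]
opening: 0.0523
```

```bash
python3 - <<'E'
from h import *
print(ctrl.get_obs()['tool_pos'])
t=snap('top','tf.png');s=snap('side','sf.png');keeper(s)
h=cv2.cvtColor(t,cv2.COLOR_BGR2HSV)
m=cv2.inRange(h,(22,120,120),(35,255,255));k=np.zeros_like(m);k[240:320,450:515]=m[240:320,450:515];print('grip',rect('top',k>0,.052))
m=cv2.inRange(h,(0,120,120),(6,255,255));k=np.zeros_like(m);k[200:290,270:350]=m[200:290,270:350];print('keeper top',rect('top',k>0,.038))
for n,lo,hi in[('g',(45,100,60),(75,255,255)),('o',(5,110,60),(22,255,255))]:
    mm=cv2.inRange(h,lo,hi)[205:245,330:440];ys,xs=np.where(mm)
    if len(xs):
        X=ray('top',(xs.mean()+330,ys.mean()+205),.02)[:2]-FO;c,q=np.cos(np.radians(YAW)),np.sin(np.radians(YAW));print(n,len(xs),'fixture xy',(X@np.array([[c,-q],[q,c]])).round(3))
A=cv2.resize(t[190:340,290:520],(800,522),interpolation=cv2.INTER_CUBIC);cv2.imwrite('pics/tfc.png',A)
E
```

```text
[ 0.33989207 -0.5065986   0.17486353]
keeper dir -4.5 fixture rel -1.25 142
grip (((505.069580078125, -334.46923828125), (24.0594539642334, 17.68543815612793), 0.9163483381271362), 93, array([ 0.50497803, -0.33462517]))
keeper top (((612.9066772460938, -15.230419158935547), (10.019033432006836, 93.9902114868164), 85.42818450927734), 168, array([ 0.61302922, -0.01565635]))
g 57 fixture xy [ 0.066 -0.119]
o 35 fixture xy [ 0.041 -0.08 ]
```

View pics/tfc.png

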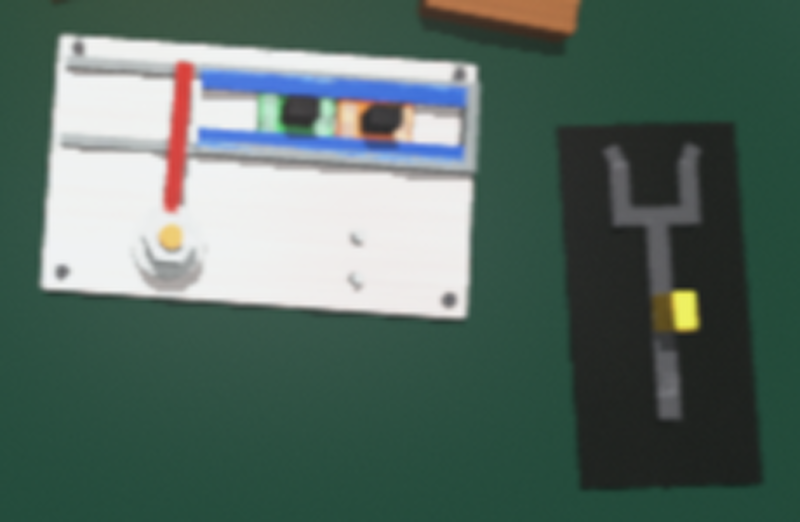

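```bash
python3 -c "
from plant import ctrl
print(ctrl.close_job())"
```

```text
the job is handed in; nothing more can be done
None
```

I loaded both carriers present (orange and the larger green; no white one was there) and locked them in. I then returned the spanner to its mat and handed the job in at about 52 s.

**Order of work:** I slid the spanner onto the square until it met the screw at about 16 N. I opened the locknut roughly 93°, slid orange and then green under the lips, and turned the nut back to its stop. I finally drew the spanner off and laid it on the mat.

**Last checks:**
- **Carriers:** the final top picture shows both wholly under the lips, orange further in than green.
- **Spanner:** it lies flat on the mat, with its grip about 7 mm from the mat's centre.
- **Bystanders:** the robot touched none, though I did not measure them again at the end.
- **Keeper:** it bars the channel at about -1.3° to the fixture in both cameras.

**Inferred or disagreeing:**
- **Screw angle:** I could not measure it directly. Turning home dragged the screw clockwise through its play: the keeper reached about -12° at 0.47 N m before the stop. I turned it back 10° with the nut still gripped, so the screw should be near its setting and the nut home.
- **Fingertips:** they appeared about 22 mm higher than the reported tool point. My first attempt on the nut closed above it without touching, and I lowered the later grasps to allow for this.
- **Green in the final top picture:** the green colour reading gave a position off the carrier, at fixture x 66 mm. I judged green by the picture and by where the tool had placed it.

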